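# Stack the empty consumables bin on the loaded one

## Robot

A 6-joint arm with a two-finger parallel gripper is mounted at the origin on the work surface. World frame = base frame: x ahead of the robot, y to its left, z up, the work surface at z = 0. Lengths are in m, angles in rad, forces in N, time in s.
With the tool pointing down it reaches from about 0.375 to 0.9 m from the base axis. Payload 3.1 kg.
Tool frame: the origin (TCP) lies midway between the tips of the shut fingers; the grasp point (between the pads) lies 19 mm behind it; x points along the fingers, z is the direction in which the jaws open and shut, and the axes are right-handed (so a half turn about x gives the same grasp; the last joint's range is limited). The gripper opens to 85 mm and grips with 20 to 120 N. Pads are 22 mm wide; open, the fingers measure 114 mm over their backs; the gripper's body (76 mm by 85 mm) begins 54 mm behind the grasp point. The pads swing forward as they close: fully open they stand 13 mm farther back than shut.
Start: joints at [-1.361, 0.527, 1.433, -0, 1.181, -0.178], TCP at [0.237, -0.578, 0.231] pointing down, gripper open.
Joint ranges: [-3.08, 3.08], [-0.75, 2.2], [0.22, 2.44], [-1.43, 4.57], [0, 2.65], [-2.85, 2.85]. Speed limits (rad/s): [2.79, 2.79, 3.14, 3.14, 3.14, 3.14].

## Interface

Orientations are given as a unit quaternion [x, y, z, w].
In Python, from station import telemetry, optics, manip gives the robot as it stands.
- The arm moves only by the tool step_arm, never from a script. Its argument "commands" is a list of rows, each a list of 4 numbers: the shift along the tool's x, y, z in m, then the turn about the tool's x in rad. A call has 1 to 8 rows; each row is the pose to reach, as a shift and turn from the pose measured when the call began, along the tool's axes at that moment; what a row does not reach only later rows make up. A row lasts 1/12 s, in which the tool goes at most 41.7 mm and 7.16 degrees, less where a joint would pass 70% of its speed; a pose out of reach is approached as far as the arm can. A call with a gripper value outside its range is refused whole. "jaw" is the finger opening in m, from 0 to 0.0854, set as the call begins (left out, the last holds). The fingers move at their own pace and stop on an object; "grip_force" is the grip in N (left out, the last holds). Time passes only in rows, so rows that repeat a pose let the fingers close. It gives the time, the measured TCP pose, the force and the opening at its end, in the units of the state.
- telemetry.sense(): the state, without advancing time (a new reading comes with each control period).
- optics.snapshot(name): name is "side" or "top"; returns the picture (384x512x3 uint8, red, green, blue); there is no depth.
- optics.camera_params(name): a dict with "mtx" (3x3 intrinsics, pixels), "k1" (the pictures are not rectified: a ray, as slopes to the right and down, at radius r is drawn at 1 + k1 r^2 times it, then the intrinsics apply), "origin" and "attitude" of the camera in the world. Camera axes: x right, y down, z forward; pixel columns grow to the right and rows downward; lengths in m; the calibration is good to about 2 mm. A picture is of the moment at which its call begins. camera_params takes no time and is no camera call.
- manip.sign_off(): hands the job in, once; it reports no verdict.
The state is a dict: "t": time; "q": joint angles; "qd": joint speeds; "tau": joint torques, N m; "tcp_pos": TCP position; "tool_rot": TCP orientation; "force": force on the tool from outside, world axes, zero at the start; "ft_torque": the same for the moment, N m; "finger_gap": opening from 0.0 (shut) to 1.0 (fully open).
Only numpy, scipy, OpenCV 4.12 (cv2) and the standard library are available. Lean on these libraries where they do the work, as an engineer would, in place of code of your own. Each camera call takes 0.05 s, during which the arm holds its last target.

## Task

The loaded blue bin on the turntable and the empty grey bin beside it face the same way, so the grey one would drop down inside the other. First push the turntable half a turn anticlockwise, all the way to its stop; then set the grey bin gently on the blue one's yellow lugs, orange ends opposite, and push it along until all its feet drop into the lug notches and it stands level, held on top. Let go, and leave the spool, the spray can and the flap disc where they are.

Things in the scene. Friction and masses are not known exactly. Their poses are not given: they have to be found in the camera images.
- turntable_base: Round dark fixed base (95 mm radius) of a turntable on the bench. Origin: centre of its underside, on the turning axis (z up). Its x axis is the direction in which the post stands when the turntable joint reads 0; its -x axis is where the post stands at the stop.
- turntable (a joint): Angle of the turntable in rad: grows anticlockwise seen from above, from 0 to 3.14 where it meets a fixed stop. Steel disc, 140 mm radius, top 32 mm over the bench, stays where it is left; needs about 3 N at the post to turn. It carries the blue bin.
- post_top (a point): Top centre of the black upright push post (16 mm diameter) on the disc, 125 mm from the turning axis, beyond the orange end of the blue bin; the post stands from 32 mm to 143 mm over the bench.
- empty_bin_bar (a point): Centre of the black carry bar across the middle of the grey bin: 14 mm wide (along the bin's x), 16 mm high, 120 mm long (along its y), 88 mm above the underside of the feet. Bin loose, 0.2 to 0.45 kg, same shape as the blue one: rim 190 x 124 mm at 90 mm, floor at 12 to 16 mm; 60 mm free inside on either side of the bar. x towards its orange end, z up.
- empty_bin_orange_end (a point): Outside of the grey bin's orange end wall at its rim, 95 mm from the bar along the bin's x, 88 mm above its underside.
- spool_center (a point): Centre of a copper wire spool standing flat on the bench, 90 mm diameter, 42 mm high. A bystander.
- spray_center (a point): Centre of a green spray can, 54 mm diameter, 130 mm high. A bystander.
- flap_disc_center (a point): Centre of a brown flap disc lying on the bench, 96 mm diameter, 16 mm high. A bystander.
- empty_bin_feet (a point): Centre of the grey bin under its feet, axes as the bin's. Four feet 12 mm high (14 mm in x, y = 30 to 46 mm on both sides) at x = -54 and +18. Both bins have four yellow lugs in the rim, y = 30 to 49, then a rim-high guide wall. Along x each has: shelf 5 mm below the rim (x = 28 to 45, -44 to -27), notch 10 mm below the rim, 18 mm long, and a rim-high stop.
- turntable_mid (a point): Point on the turning axis level with the blue bin's rim, 125 mm over the bench; x towards the post. Blue bin (grinding discs inside): rim 190 x 124 mm, floor 174 x 100 mm, 90 mm high, lengthwise along x, orange end to +x. Its clip plate has play: held firmly, but its centre stands up to 6 mm off this axis along x and up to 9 mm along y; no reading tells how far.
- turntable_setdown (a point): 13 mm to the -x side of turntable_mid, 83 mm above it: with no play, the grey bin's bar centre when its feet (orange end to -x) stand on the lug shelves. Along x the shelves take it for any play; along y only within 3 mm of the blue bin's middle, else a foot lands on a guide wall, 5 mm higher: feel for it sideways. Then it slides along +x, 5 to 17 mm, drops 5 mm and meets the stops; sliding takes 1 to 4 N.

How it is judged:
By the outcome, as a careful person would: the job done as asked, in the order asked, and still so for the second after the job is handed in, with the robot touching nothing.
It also fails if it takes over 72 s, if anything falls off the work surface, if the arm or the gripper's body presses on something with over 40 N, if the wrist force passes 120 N, or if a joint passes its speed limit or range.

## Working session

There is one attempt and no reset: what is moved stays moved. The work goes in short steps, Python scripts to look and compute and a tool call to move; the robot and the scene stay as the last step left them, time stands still between calls to the robot, and variables do not carry over. Pictures are saved under pics/ and viewed, and the job is handed in when it is done.

Besides the shell and the picture viewer there is one more tool, called after ">>>" as name([rows], argument=value, ...), one row to a line, values as JSON. step_arm: Moves the arm, as the interface text tells. Its arguments: {"type":"object","properties":{"commands":{"type":"array","items":{"type":"array","items":{"type":"number"}}},"jaw":{"type":"number"},"grip_force":{"type":"number"}},"required":["commands"]}

```bash
ls; mkdir -p pics
python3 - <<'E'
from station import telemetry, optics, manip
import cv2
s=telemetry.sense(); print(s)
for n in("side","top"):
    p=optics.camera_params(n); print(n,p)
    cv2.imwrite(f"pics/{n}0.png",optics.snapshot(n)[:,:,::-1])
E
```

```text
pics
{'t': 0.0, 'q': array([-1.36050228e+00,  5.28476027e-01,  1.43389488e+00, -1.26797920e-05,
        1.18136553e+00, -1.78473862e-01]), 'qd': array([-0.00155239, -0.00051495, -0.00145737, -0.00119662,  0.00141112,
       -0.00078742]), 'tau': array([ 5.47393993e-04, -4.42347836e+01, -1.78028637e+01, -2.53345561e-04,
        8.48165917e-03, -2.72438336e-05]), 'tcp_pos': array([ 0.23679531, -0.57764573,  0.2303299 ]), 'tool_rot': array([ 0.39452509,  0.58771239, -0.39347635,  0.58661781]), 'force': array([-1.16918687,  0.03476907, -0.49409471]), 'ft_torque': array([ 0.00583832,  0.02971513, -0.0215513 ]), 'finger_gap': 0.9982886747402006}
side {'mtx': array([[353.01868029,   0.        , 251.65139264],
       [  0.        , 353.01868029, 187.05523255],
       [  0.        ,   0.        ,   1.        ]]), 'k1': -0.02376534178866522, 'origin': array([0.27667255, 0.66953125, 0.82399023]), 'attitude': array([-0.23581211,  0.88390914, -0.39011374,  0.10444401])}
top {'mtx': array([[466.91035155,   0.        , 256.23459003],
       [  0.        , 466.91035155, 196.0853692 ],
       [  0.        ,   0.        ,   1.        ]]), 'k1': -0.16495015729475473, 'origin': array([ 0.53788204, -0.01277768,  1.32222452]), 'attitude': array([ 0.71625549, -0.69583307,  0.03866375, -0.0360488 ])}
```

View pics/side0.png

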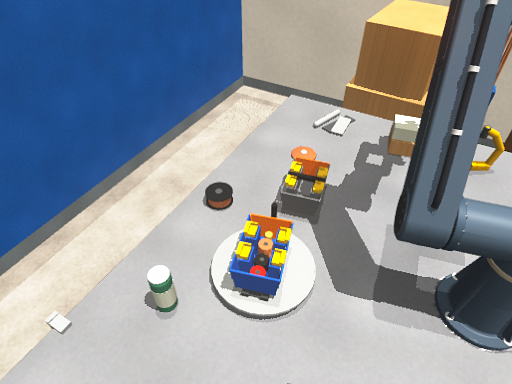

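View pics/top0.png

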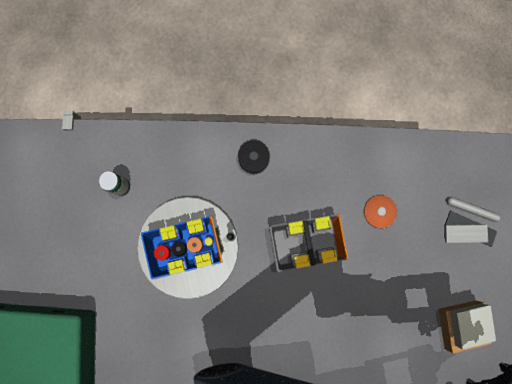

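Both views show the scene. In the top view (x up, y left) the disc is at (188,247), the post at (230,237), the grey bin's bar near (310,242) and its orange end near (341,238). The spool is at (254,156), the can at (112,182) and the flap disc at (380,211).

```bash
cat > h.py <<'E'
import numpy as np, cv2
from scipy.spatial.transform import Rotation as R
from station import telemetry, optics, manip
def ray(n,uv):
    p=optics.camera_params(n); D=np.array([p['k1'],0,0,0,0.])
    x=cv2.undistortPoints(np.array([[uv]],float),p['mtx'],D).ravel()
    d=R.from_quat(p['attitude']).apply([x[0],x[1],1]); return p['origin'],d
def plane(n,uv,z):
    o,d=ray(n,uv); return o+d*(z-o[2])/d[2]
def tri(a,b,na='side',nb='top'):
    o1,d1=ray(na,a);o2,d2=ray(nb,b)
    A=np.stack([d1,-d2],1); t=np.linalg.lstsq(A,o2-o1,rcond=None)[0]
    p,q=o1+t[0]*d1,o2+t[1]*d2; return (p+q)/2,np.linalg.norm(p-q)
def proj(n,X):
    p=optics.camera_params(n); Rm=R.from_quat(p['attitude']).inv()
    c=Rm.apply(np.array(X)-p['origin']); 
    return cv2.projectPoints(c.reshape(1,1,3),np.zeros(3),np.zeros(3),p['mtx'],np.array([p['k1'],0,0,0,0.]))[0].ravel()
def crop(img,x0,y0,w,h,s,out):
    cv2.imwrite(out,cv2.resize(img[y0:y0+h,x0:x0+w,::-1],None,fx=s,fy=s,interpolation=cv2.INTER_CUBIC))
E
python3 - <<'E'
from h import *
t=cv2.imread('pics/top0.png')[:,:,::-1];s=cv2.imread('pics/side0.png')[:,:,::-1]
crop(t,130,190,130,120,6,'pics/a.png');crop(t,255,190,110,90,7,'pics/b.png')
crop(s,205,195,120,120,5,'pics/c.png');crop(s,265,140,80,80,7,'pics/d.png')
E
```

```text
(no output)
```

View pics/a.png

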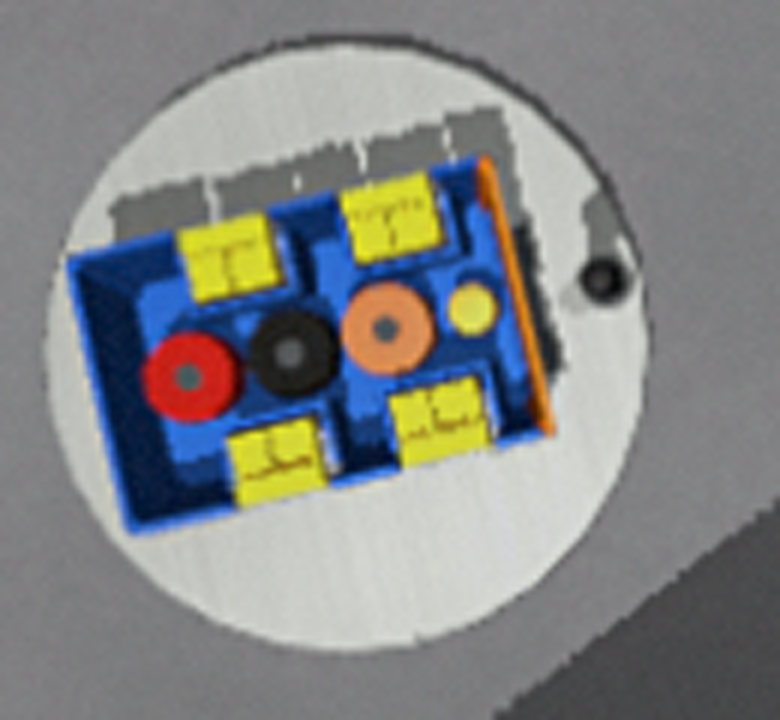

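View pics/b.png

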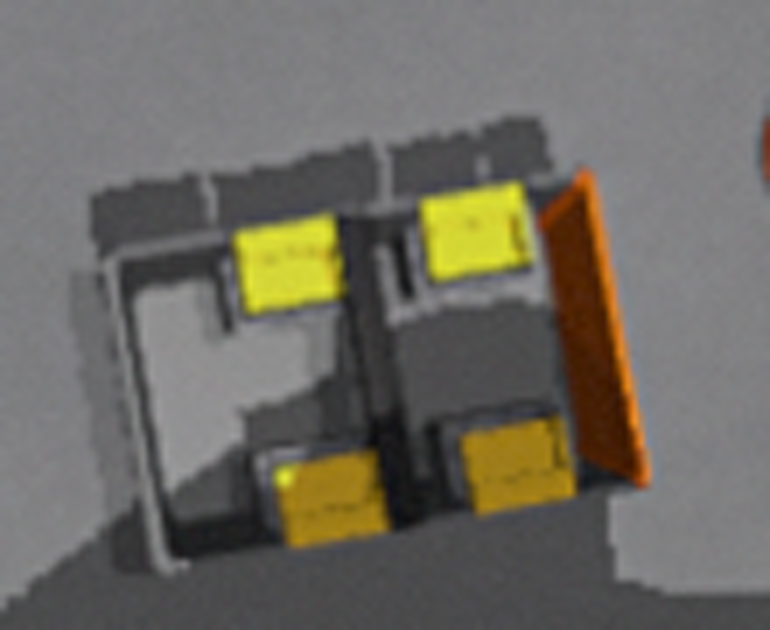

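View pics/c.png

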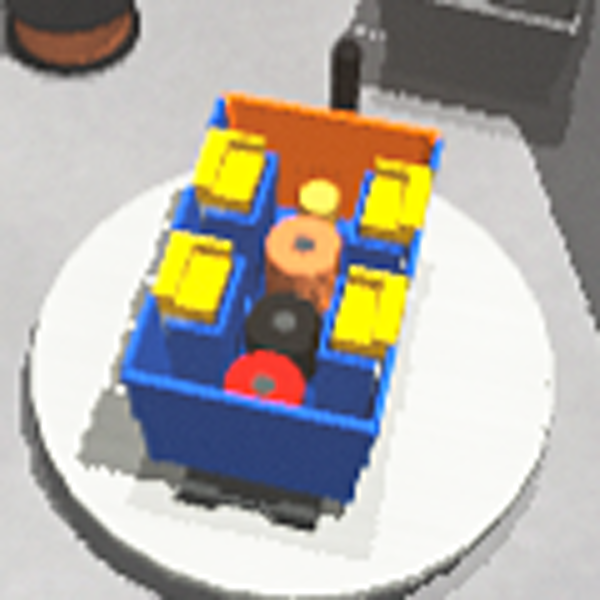

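View pics/d.png

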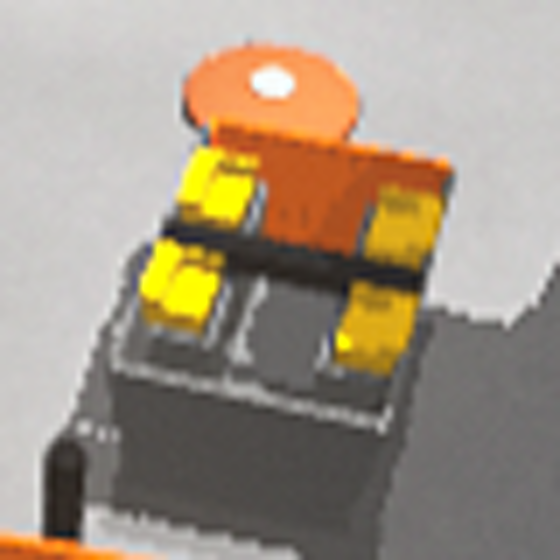

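Run:
```python
from h import *
f=lambda x0,y0,s:(lambda u,v:(x0+(u+.5)/s-.5,y0+(v+.5)/s-.5))
A=f(130,190,6);B=f(255,190,7);C=f(205,195,5);D=f(265,140,7)
np.set_printoptions(precision=4,suppress=True)
def doit(name,T,Tp,S,Sp,z):
    P=[]
    for a,b in zip(Sp,Tp):
        x,e=tri(S(*a),T(*b)); pl=plane('top',T(*b),z); P.append(pl); print(name,x,e,pl,plane('side',S(*a),z))
    return np.array(P)
P=doit('blue',A,[(68,256),(133,532),(490,157),(550,434)],C,[(128,376),(378,430),(228,97),(440,133)],.125)
Q=doit('grey',B,[(107,255),(167,567),(588,172),(645,480)],D,[(112,360),(388,422),(213,122),(450,163)],.090)
for X in(P,Q):
    c=X.mean(0);d=(X[2]+X[3]-X[0]-X[1])/2;print('c',c,'len',np.linalg.norm(d),'ang',np.degrees(np.arctan2(d[1],d[0])))
doit('post',A,[(603,280)],C,[(347,44)],.143)
# disc ellipse
t=cv2.imread('pics/top0.png');hsv=cv2.cvtColor(t,cv2.COLOR_BGR2HSV)
g=t.min(2); m=((g>165)).astype(np.uint8); m[:,:130]=0;m[:,245:]=0;m[:185]=0;m[305:]=0
c=max(cv2.findContours(m,0,1)[0],key=cv2.contourArea); h=cv2.convexHull(c)
w=np.array([plane('top',p,.032)[:2] for p in h[:,0].astype(float)])
M=np.c_[2*w,np.ones(len(w))];s=np.linalg.lstsq(M,(w**2).sum(1),rcond=None)[0];print('disc',s[:2],np.sqrt(s[2]+s[:2]@s[:2]))
for n,uv,z in(('spool',(254,156),.042),('can',(108,181),.13),('flap',(380,211),.016)):print(n,plane('top',uv,z))
print(R.from_quat(telemetry.sense()['tool_rot']).as_matrix())
```

```text
blue [0.5611 0.2793 0.124 ] 0.0028011628415930464 [0.5624 0.2797 0.125 ] [0.5594 0.2794 0.125 ]
blue [0.4453 0.2465 0.1237] 0.00019539418827303114 [0.4455 0.2462 0.125 ] [0.4449 0.2472 0.125 ]
blue [0.6105 0.0988 0.1218] 0.0011052072416704868 [0.6108 0.0987 0.125 ] [0.6084 0.1012 0.125 ]
blue [0.4952 0.0694 0.1275] 0.0032869957203422876 [0.4936 0.069  0.125 ] [0.4976 0.0678 0.125 ]
grey [ 0.5908 -0.0533  0.0934] 0.0012349877805125635 [ 0.5904 -0.0537  0.09  ] [ 0.5929 -0.0565  0.09  ]
grey [ 0.474  -0.0793  0.0908] 0.00027275187504937346 [ 0.474  -0.0793  0.09  ] [ 0.4741 -0.0802  0.09  ]
grey [ 0.627  -0.2362  0.0876] 8.245887574559895e-05 [ 0.6268 -0.2358  0.09  ] [ 0.6259 -0.2332  0.09  ]
grey [ 0.5122 -0.2584  0.0921] 0.003064589459347728 [ 0.5107 -0.2593  0.09  ] [ 0.5143 -0.2604  0.09  ]
c [0.5281 0.1734 0.125 ] len 0.1854976831196357 ang -74.9153817319622
c [ 0.5505 -0.157   0.09  ] len 0.18472560620932976 ang -78.5871103522379
post [0.5614 0.0485 0.143 ] 0.004429759291058703 [0.5594 0.0476 0.143 ] [0.5635 0.0493 0.143 ]
disc [0.5265 0.1717] 0.13833919795105165
spool [ 0.7859 -0.0061  0.042 ]
can [0.6928 0.3737 0.13  ]
flap [ 0.6442 -0.3684  0.016 ]
[[-0.0004  0.9254  0.3791]
 [ 0.0019  0.3791 -0.9254]
 [-1.      0.0003 -0.0019]]
```

The blue rim centre is about (0.528, 0.173), with the bin lengthwise at −75°. The grey rim centre is (0.5505, −0.157) at −78.6°. The post is at about (0.560, 0.0485), and the triangulated rims sit at 0.124 and 0.091. I'll cage the post between part-open jaws and lead it round the far side.

```bash
cat >> h.py <<'E'
np.set_printoptions(precision=4,suppress=True)
def go(x,y,z,zang):
    """delta in tool axes from the present pose to TCP (x,y,z), tool z heading zang deg"""
    s=telemetry.sense(); M=R.from_quat(s['tool_rot']).as_matrix()
    d=M.T@(np.array([x,y,z])-s['tcp_pos']); a=np.degrees(np.arctan2(M[1,2],M[0,2]))
    t=-np.radians((zang-a+180)%360-180); print('->',d.round(4),round(t,3),'| now',s['tcp_pos'],round(a,1),'t',round(s['t'],2),'F',s['force'].round(1))
    return d,t
E
python3 -c "
from h import *
go(.56,.0485,.2303,20)"
```

```text
-> [ 0.0012  0.5365 -0.4569] -1.531 | now [ 0.2368 -0.5777  0.2304] -67.7 t 0.1 F [0.5 0.3 0.2]
```

>>> step_arm([
  [0, 0.536, -0.457, -1.53],
  [0, 0.536, -0.457, -1.53],
  [0, 0.536, -0.457, -1.53],
  [0, 0.536, -0.457, -1.53],
  [0, 0.536, -0.457, -1.53],
  [0, 0.536, -0.457, -1.53],
  [0, 0.536, -0.457, -1.53],
  [0, 0.536, -0.457, -1.53],
], jaw=0.05)

```text
t: 0.77
tcp_pos: [0.3898, -0.2799, 0.2312]
tool_rot: [0.063, 0.704, -0.062, 0.704]
force: [1.1, -0.3, -0.4]
finger_gap: 0.588
```

```bash
python3 -c "
from h import *
go(.56,.0485,.2303,20)"
```

```text
-> [0.0015 0.3532 0.1099] -0.525 | now [ 0.3898 -0.2799  0.2312] -10.1 t 0.77 F [ 1.1 -0.3 -0.4]
```

>>> step_arm([
  [0, 0.353, 0.11, -0.525],
  [0, 0.353, 0.11, -0.525],
  [0, 0.353, 0.11, -0.525],
  [0, 0.353, 0.11, -0.525],
  [0, 0.353, 0.11, -0.525],
  [0, 0.353, 0.11, -0.525],
  [0, 0.353, 0.11, -0.525],
  [0, 0.353, 0.11, -0.525],
])

```text
t: 1.43
tcp_pos: [0.5427, 0.0164, 0.2315]
tool_rot: [-0.122, 0.697, 0.123, 0.696]
force: [0.1, -0.9, 0.6]
finger_gap: 0.583
```

```bash
python3 -c "
from h import *
go(.56,.0485,.08,20)"
```

```text
-> [0.1515 0.0239 0.0273] -0.0 | now [0.5427 0.0164 0.2315] 20.0 t 1.43 F [ 0.1 -0.9  0.6]
```

>>> step_arm([
  [0, 0.024, 0.027, 0],
  [0.03, 0.024, 0.027, 0],
  [0.06, 0.024, 0.027, 0],
  [0.06, 0.024, 0.027, 0],
])

```text
t: 1.77
tcp_pos: [0.5556, 0.0498, 0.1663]
tool_rot: [-0.122, 0.701, 0.125, 0.692]
force: [-1.3, 0.6, 0.7]
finger_gap: 0.583
```

```bash
python3 -c "
from h import *
go(.56,.0485,.08,20)
crop(optics.snapshot('side'),205,165,120,120,5,'pics/e.png')
crop(optics.snapshot('top'),180,190,100,90,6,'pics/e2.png')
print(proj('side',[.56,.0485,.143]))"
```

```text
-> [ 0.0862 -0.0033  0.0046] 0.002 | now [0.5556 0.0498 0.1663] 20.1 t 1.77 F [-1.3  0.6  0.7]
[275.2703 203.6679]
```

View pics/e.png

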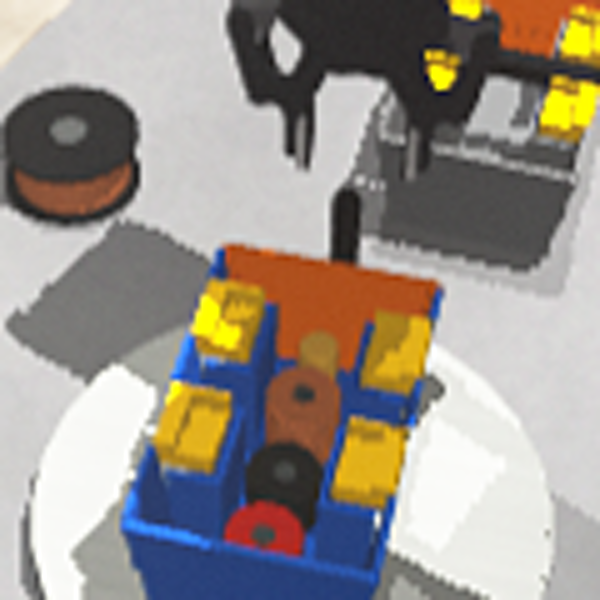

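The fingers at crop (300,160) and (415,170) straddle the post top at (346,195). Going down.

>>> step_arm([
  [0.02, -0.003, 0.004, 0],
  [0.05, -0.003, 0.004, 0],
  [0.082, -0.003, 0.004, 0],
  [0.082, -0.003, 0.004, 0],
  [0.082, -0.003, 0.004, 0],
])

```text
t: 2.28
tcp_pos: [0.5631, 0.0465, 0.089]
tool_rot: [-0.121, 0.698, 0.124, 0.695]
force: [0.4, -0.3, 0.2]
finger_gap: 0.585
```

```bash
cat >> h.py <<'E'
C=np.array([.527,.170])
def arc(th0,th1,n,z=.083,lead=.014,r=.126):
    """rows for the TCP along the post's circle; th = turntable angle deg; TCP leads negative: pad pushes"""
    s=telemetry.sense(); M=R.from_quat(s['tool_rot']).as_matrix()
    a=np.degrees(np.arctan2(M[1,2],M[0,2])); print('now',s['tcp_pos'],a,'t',s['t'],'F',s['force'],'q6',s['q'][5])
    for th in np.linspace(th0,th1,n+1)[1:]:
        ph=np.radians(-75+th); p=C+r*np.array([np.cos(ph),np.sin(ph)])+lead*np.array([-np.sin(ph),np.cos(ph)])
        za=20+th*162/180
        d=M.T@(np.array([*p,z])-s['tcp_pos']); t=-np.radians((za-a+180)%360-180)
        print(np.round([*d,t],3).tolist(),end=', ')
    print()
E
python3 -c "
from h import *
arc(0,30,8)"
```

```text
now [0.5631 0.0465 0.089 ] 19.92712863936548 t 2.2833 F [ 0.3753 -0.3493  0.1541] q6 -0.4656787655637933
[0.006, 0.002, 0.02, -0.06], [0.006, 0.003, 0.028, -0.119], [0.006, 0.005, 0.036, -0.178], [0.006, 0.007, 0.044, -0.237], [0.006, 0.009, 0.052, -0.296], [0.006, 0.012, 0.06, -0.355], [0.006, 0.016, 0.067, -0.414], [0.006, 0.02, 0.074, -0.473],
```

```bash
python3 -c "
from h import *
s=telemetry.sense();print(s['q'],R.from_quat(s['tool_rot']).as_matrix())"
```

```text
[-0.1162  0.6516  1.6966  0.0024  0.7996 -0.4657] [[-0.0059 -0.3408  0.9401]
 [ 0.0024  0.9401  0.3408]
 [-1.      0.0043 -0.0048]]
```

>>> step_arm([
  [0.006, 0.002, 0.02, -0.06],
  [0.006, 0.003, 0.028, -0.119],
  [0.006, 0.005, 0.036, -0.178],
  [0.006, 0.007, 0.044, -0.237],
  [0.006, 0.009, 0.052, -0.296],
  [0.006, 0.012, 0.06, -0.355],
  [0.006, 0.016, 0.067, -0.414],
  [0.006, 0.02, 0.074, -0.473],
])

```text
t: 2.95
tcp_pos: [0.6264, 0.0897, 0.0861]
tool_rot: [-0.282, 0.649, 0.284, 0.647]
force: [-1.8, -2.7, -0.7]
finger_gap: 0.585
```

```bash
python3 -c "
from h import *
print(telemetry.sense()['q'])
arc(30,64,8)"
```

```text
[-0.0345  0.7216  1.5202  0.001   0.9042 -0.8589]
now [0.6264 0.0897 0.0861] 47.196861383067656 t 2.95 F [-1.7816 -2.7413 -0.7411] q6 -0.858862901478225
[0.003, 0.002, 0.01, -0.063], [0.003, 0.004, 0.019, -0.13], [0.003, 0.006, 0.028, -0.197], [0.003, 0.009, 0.037, -0.264], [0.003, 0.013, 0.046, -0.33], [0.003, 0.017, 0.054, -0.397], [0.003, 0.022, 0.062, -0.464], [0.003, 0.028, 0.07, -0.531],
```

>>> step_arm([
  [0.003, 0.002, 0.01, -0.06],
  [0.003, 0.004, 0.019, -0.12],
  [0.003, 0.006, 0.028, -0.18],
  [0.003, 0.009, 0.037, -0.24],
  [0.003, 0.013, 0.046, -0.3],
  [0.003, 0.017, 0.054, -0.36],
  [0.003, 0.022, 0.062, -0.42],
  [0.003, 0.028, 0.07, -0.48],
])

```text
t: 3.62
tcp_pos: [0.6562, 0.1584, 0.087]
tool_rot: [-0.431, 0.561, 0.429, 0.562]
force: [1.3, -4.6, -2.2]
finger_gap: 0.585
```

```bash
sed -i 's/th\*162\/180/th*152\/180/' h.py; python3 -c "
from h import *
print(telemetry.sense()['q'])
arc(64,100,8)"
```

```text
[ 0.0724  0.7633  1.4075 -0.002   0.9689 -1.2332]
now [0.6562 0.1584 0.087 ] 74.86654032651506 t 3.6167 F [ 1.3012 -4.5756 -2.2115] q6 -1.233191361397273
[0.004, 0.005, 0.01, -0.052], [0.004, 0.008, 0.02, -0.118], [0.004, 0.012, 0.029, -0.185], [0.004, 0.016, 0.038, -0.251], [0.004, 0.021, 0.046, -0.317], [0.004, 0.027, 0.055, -0.384], [0.004, 0.033, 0.062, -0.45], [0.004, 0.04, 0.069, -0.516],
```

>>> step_arm([
  [0.004, 0.005, 0.01, -0.052],
  [0.004, 0.008, 0.02, -0.118],
  [0.004, 0.012, 0.029, -0.185],
  [0.004, 0.016, 0.038, -0.251],
  [0.004, 0.021, 0.046, -0.317],
  [0.004, 0.027, 0.055, -0.384],
  [0.004, 0.033, 0.062, -0.45],
  [0.004, 0.04, 0.069, -0.516],
])

```text
t: 4.28
tcp_pos: [0.6398, 0.2347, 0.0876]
tool_rot: [0.563, -0.43, -0.556, -0.434]
force: [3.6, -2.7, -1.3]
finger_gap: 0.584
```

```bash
python3 -c "
from h import *
print(telemetry.sense()['q'])
arc(100,136,8)"
```

```text
[ 0.1898  0.7668  1.3967 -0.005   0.9667 -1.6332]
now [0.6398 0.2347 0.0876] 104.6069699208987 t 4.2833 F [ 3.6211 -2.6804 -1.2987] q6 -1.633176801602527
[0.004, 0.007, 0.012, -0.063], [0.004, 0.011, 0.021, -0.13], [0.004, 0.016, 0.03, -0.196], [0.004, 0.021, 0.038, -0.262], [0.004, 0.027, 0.046, -0.329], [0.004, 0.034, 0.054, -0.395], [0.004, 0.041, 0.06, -0.461], [0.004, 0.049, 0.067, -0.528],
```

>>> step_arm([
  [0.004, 0.007, 0.012, -0.063],
  [0.004, 0.011, 0.021, -0.13],
  [0.004, 0.016, 0.03, -0.196],
  [0.004, 0.021, 0.038, -0.262],
  [0.004, 0.027, 0.046, -0.329],
  [0.004, 0.034, 0.054, -0.395],
  [0.004, 0.041, 0.06, -0.461],
  [0.004, 0.049, 0.067, -0.528],
])

```text
t: 4.95
tcp_pos: [0.5807, 0.2876, 0.0878]
tool_rot: [0.661, -0.267, -0.645, -0.274]
force: [4.5, -1.2, 0.5]
finger_gap: 0.591
```

```bash
python3 -c "
from h import *
print(telemetry.sense()['q'])
arc(136,168,8)"
```

```text
[ 0.2908  0.7268  1.4995 -0.0086  0.8913 -2.0607]
now [0.5807 0.2876 0.0878] 135.02912044602982 t 4.95 F [ 4.4543 -1.2099  0.5351] q6 -2.0607439858263943
[0.004, 0.008, 0.011, -0.056], [0.004, 0.012, 0.019, -0.115], [0.004, 0.017, 0.026, -0.174], [0.004, 0.022, 0.034, -0.233], [0.004, 0.027, 0.04, -0.292], [0.003, 0.034, 0.047, -0.35], [0.003, 0.04, 0.053, -0.409], [0.003, 0.047, 0.058, -0.468],
```

>>> step_arm([
  [0.004, 0.008, 0.011, -0.056],
  [0.004, 0.012, 0.019, -0.115],
  [0.004, 0.017, 0.026, -0.174],
  [0.004, 0.022, 0.034, -0.233],
  [0.004, 0.027, 0.04, -0.292],
  [0.003, 0.034, 0.047, -0.35],
  [0.003, 0.04, 0.053, -0.409],
  [0.003, 0.047, 0.058, -0.468],
])

```text
t: 5.62
tcp_pos: [0.537, 0.2945, 0.0906]
tool_rot: [0.728, -0.102, -0.668, -0.117]
force: [68.3, -21.8, -39.1]
finger_gap: 0.586
```

```bash
python3 -c "
from h import *
print(telemetry.sense()['q'])
arc(166,186,8)"
```

```text
[ 0.3301  0.6715  1.6392 -0.0319  0.7457 -2.4771]
now [0.537  0.2945 0.0906] 162.05303698698418 t 5.6167 F [ 68.309  -21.7658 -39.1091] q6 -2.4771063071436354
[0.005, 0.01, 0.031, -0.004], [0.004, 0.012, 0.036, -0.041], [0.004, 0.015, 0.04, -0.078], [0.003, 0.018, 0.045, -0.115], [0.003, 0.021, 0.049, -0.151], [0.002, 0.025, 0.054, -0.188], [0.002, 0.029, 0.058, -0.225], [0.002, 0.032, 0.062, -0.262],
```

```bash
python3 -c "
from h import *
print(R.from_quat(telemetry.sense()['tool_rot']).as_matrix())
cv2.imwrite('pics/f1.png',optics.snapshot('side')[:,:,::-1]);s=optics.snapshot('top');cv2.imwrite('pics/f2.png',s[:,:,::-1]);
i=cv2.imread('pics/f1.png')[:,:,::-1]; crop(i,180,190,150,120,5,'pics/f3.png');crop(s,110,180,150,120,5,'pics/f4.png')"
```

```text
[[ 0.0877 -0.3053 -0.9482]
 [ 0.0072 -0.9516  0.3071]
 [-0.9961 -0.0337 -0.0813]]
```

View pics/f3.png

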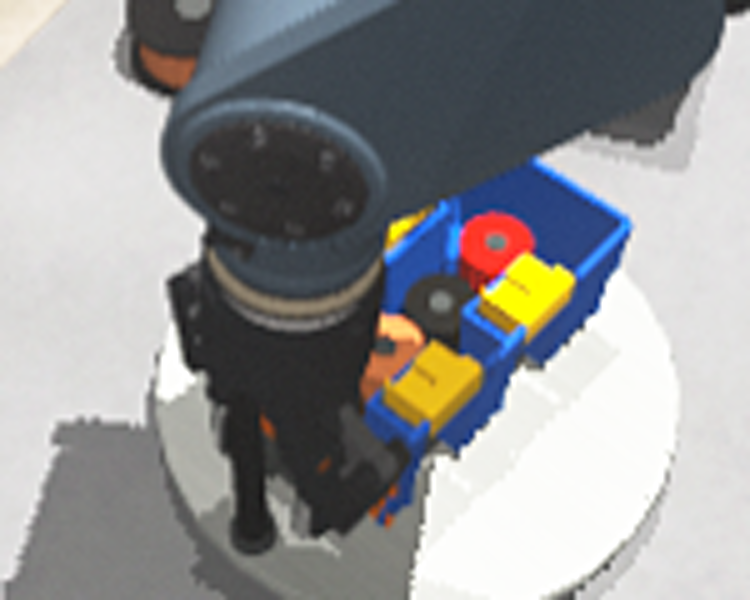

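View pics/f4.png

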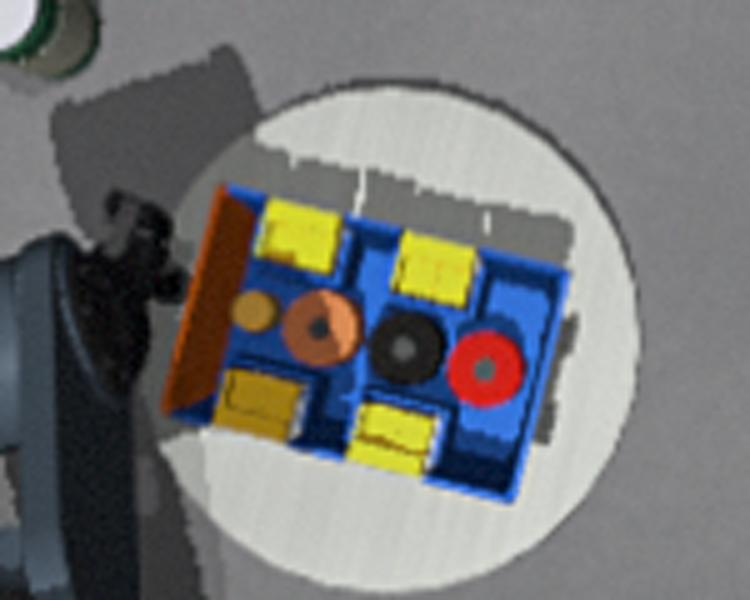

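The top view shows the leading finger (crop 170,280) against the bin's orange end at (195,290). The tool's turn lags and has swung that finger inward. I'll back off outward, lift, close the jaws and push from behind with shut fingers.

>>> step_arm([
  [0, -0.012, -0.012, 0.05],
  [0, -0.012, -0.012, 0.05],
])

```text
t: 5.88
tcp_pos: [0.5623, 0.3025, 0.0979]
tool_rot: [0.729, -0.119, -0.659, -0.142]
force: [0.3, -0.6, 0.4]
finger_gap: 0.584
```

```bash
python3 -c "
from h import *
s=telemetry.sense();print(s['force'],s['q']);print(R.from_quat(s['tool_rot']).as_matrix())
go(.58,.33,.185,162)"
```

```text
[ 0.3067 -0.5901  0.419 ] [ 0.3287  0.6821  1.5802 -0.0297  0.7775 -2.421 ]
[[ 0.1031 -0.3607 -0.927 ]
 [ 0.0131 -0.9314  0.3639]
 [-0.9946 -0.0497 -0.0913]]
-> [-0.0845 -0.0363 -0.0143] -0.06 | now [0.5623 0.3025 0.0979] 158.6 t 5.88 F [ 0.3 -0.6  0.4]
```

>>> step_arm([
  [-0.03, 0, 0, 0],
  [-0.06, 0, 0, 0],
  [-0.09, 0, 0, 0],
  [-0.09, 0, -0.02, 0],
  [-0.09, 0.005, -0.04, 0],
  [-0.09, 0.005, -0.04, 0],
], jaw=0)

```text
t: 6.38
tcp_pos: [0.5931, 0.2809, 0.1964]
tool_rot: [0.732, -0.119, -0.655, -0.144]
force: [0.1, -0.4, 0.1]
finger_gap: -0.002
```

```bash
python3 -c "
from h import *
s=telemetry.sense();print(s['force'],s['q']);print(R.from_quat(s['tool_rot']).as_matrix())
i=optics.snapshot('side');s=optics.snapshot('top')
crop(i,160,190,150,120,5,'pics/g3.png');crop(s,90,180,150,120,5,'pics/g4.png')"
```

```text
[ 0.1417 -0.3821  0.1111] [ 0.2804  0.5677  1.472  -0.0207  0.9885 -2.4772]
[[ 0.1136 -0.3618 -0.9253]
 [ 0.0147 -0.9306  0.3657]
 [-0.9934 -0.0552 -0.1004]]
```

View pics/g3.png

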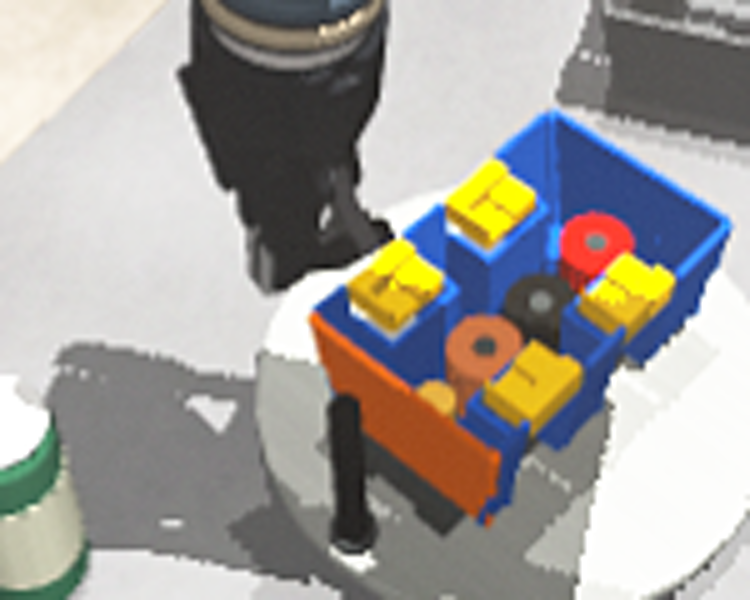

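View pics/g4.png

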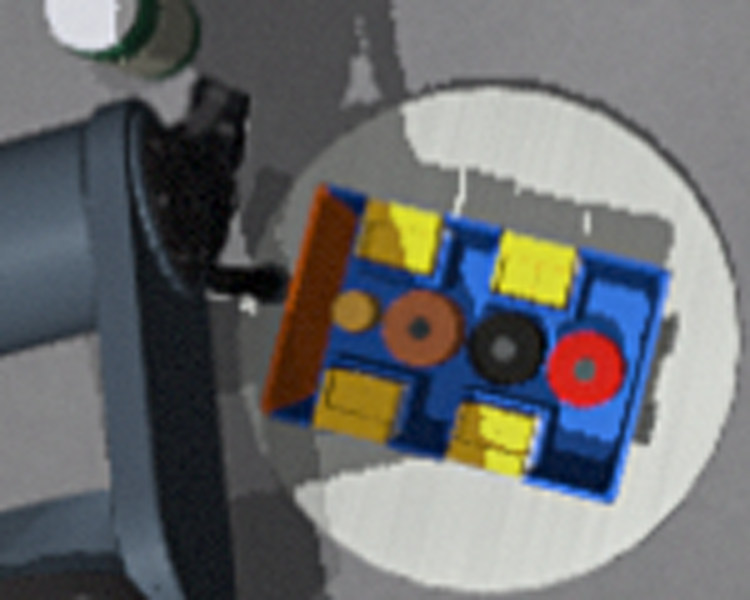

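```bash
python3 -c "
from h import *
f=lambda x0,y0,s:(lambda u,v:(x0+(u+.5)/s-.5,y0+(v+.5)/s-.5))
A=f(90,180,5);S=f(160,190,5)
p,e=tri(S(345,402),A(268,283));print(p,e,plane('top',A(268,283),.143))
d=p[:2]-C;print(np.hypot(*d),np.degrees(np.arctan2(d[1],d[0])))
P=np.array([plane('top',A(*x),.125) for x in ((667,268),(612,502),(322,186),(266,410))]);print(P,P.mean(0));d=(P[2]+P[3]-P[0]-P[1])/2;print(np.degrees(np.arctan2(d[1],d[0])))
P=np.array([plane('side',S(*x),.125) for x in ((552,112),(730,222),(313,315),(497,458))]);print(P,P.mean(0));d=(P[2]+P[3]-P[0]-P[1])/2;print(np.degrees(np.arctan2(d[1],d[0])))
print(proj('top',telemetry.sense()['tcp_pos']))
"
```

```text
[0.5581 0.2771 0.121 ] 0.012605419073242941 [0.5522 0.2689 0.143 ]
0.1115254958789421 73.83378042466074
[[0.5669 0.0669 0.125 ]
 [0.4469 0.091  0.125 ]
 [0.6034 0.2472 0.125 ]
 [0.4871 0.2713 0.125 ]] [0.5261 0.1691 0.125 ]
77.99026968467749
[[0.5653 0.0678 0.125 ]
 [0.4499 0.0913 0.125 ]
 [0.603  0.2471 0.125 ]
 [0.486  0.2727 0.125 ]] [0.5261 0.1697 0.125 ]
78.42671735183062
[133.869  220.4846]
```

```bash
python3 -c "
from h import *
go(.593,.283,.092,160)
"
```

```text
-> [0.1016 0.0028 0.0063] -0.027 | now [0.589  0.2819 0.1937] 158.5 t 6.48 F [-1.  -0.9 -0.3]
```

>>> step_arm([
  [0.03, 0.003, 0.0, -0.03],
  [0.06, 0.003, 0.003, -0.03],
  [0.09, 0.003, 0.006, -0.03],
  [0.102, 0.003, 0.006, -0.03],
  [0.102, 0.003, 0.006, -0.03],
])

```text
t: 6.9
tcp_pos: [0.5959, 0.2829, 0.0941]
tool_rot: [0.734, -0.108, -0.657, -0.132]
force: [5.4, -3.8, 2.8]
finger_gap: -0.001
```

```bash
python3 -c "
from h import *
arc(145,180,8,z=.092,lead=-.024,r=.127)
"
```

```text
now [0.5959 0.2829 0.0941] 160.25719886732307 t 6.9 F [ 5.412  -3.8471  2.8016] q6 -2.501333304555591
[0.001, 0.001, 0.012, 0.246], [-0.0, 0.0, 0.022, 0.182], [-0.001, 0.0, 0.032, 0.117], [-0.002, 0.001, 0.041, 0.053], [-0.003, 0.002, 0.051, -0.012], [-0.004, 0.005, 0.061, -0.076], [-0.005, 0.008, 0.07, -0.14], [-0.007, 0.011, 0.079, -0.205],
```

>>> step_arm([
  [0.0, 0.0, 0.01, 0],
  [0, 0.0, 0.018, 0],
  [0, 0.0, 0.026, -0.03],
  [-0.001, 0.001, 0.034, -0.06],
  [-0.002, 0.001, 0.042, -0.09],
  [-0.003, 0.003, 0.05, -0.12],
  [-0.004, 0.005, 0.056, -0.14],
  [-0.004, 0.007, 0.062, -0.16],
])

```text
t: 7.57
tcp_pos: [0.5722, 0.3069, 0.1085]
tool_rot: [0.769, -0.042, -0.632, -0.084]
force: [58.5, 5.9, 0.6]
finger_gap: 0.001
```

```bash
python3 -c "
from h import *
arc(164,184,8,z=.092,lead=-.024,r=.127)
print(R.from_quat(telemetry.sense()['tool_rot']).as_matrix())
crop(optics.snapshot('side'),160,190,150,120,5,'pics/i3.png');crop(optics.snapshot('top'),90,180,150,120,5,'pics/i4.png')
"
```

```text
now [0.5722 0.3069 0.1085] 169.31792142648777 t 7.5667 F [58.5016  5.8758  0.5844] q6 -2.599146111214628
[0.011, 0.015, 0.025, 0.152], [0.01, 0.015, 0.031, 0.115], [0.009, 0.015, 0.036, 0.078], [0.008, 0.016, 0.042, 0.042], [0.007, 0.017, 0.047, 0.005], [0.005, 0.018, 0.053, -0.032], [0.004, 0.019, 0.058, -0.069], [0.003, 0.021, 0.063, -0.106], 
[[ 0.1966 -0.1709 -0.9655]
 [ 0.0404 -0.9824  0.1821]
 [-0.9796 -0.0748 -0.1863]]
```

View pics/i4.png

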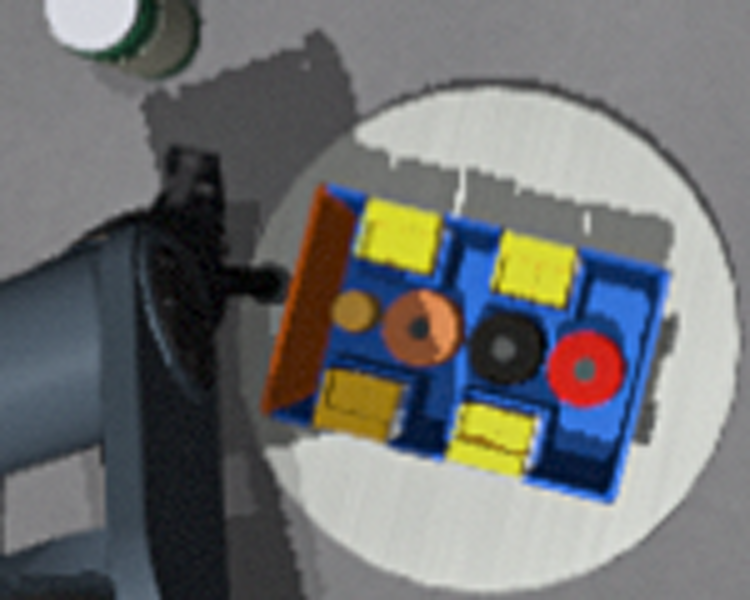

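View pics/i3.png

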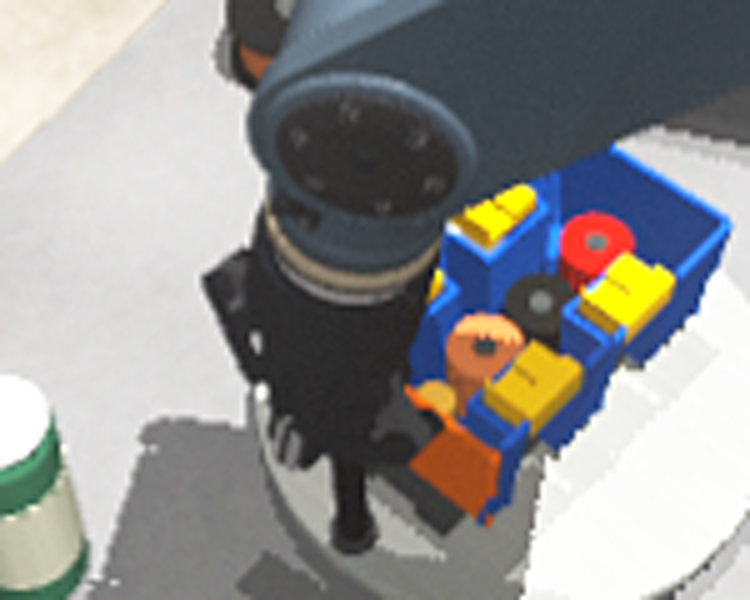

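The bin corners haven't moved a pixel although I pushed at 58 N against a 3 N table. So the turntable is at its stop, with the post at about 78°, and the joint must not have started at 0. Retreating.

>>> step_arm([
  [0, -0.005, -0.02, 0],
  [-0.02, -0.005, -0.025, 0],
  [-0.05, -0.005, -0.025, 0],
  [-0.08, -0.005, -0.025, 0],
  [-0.11, -0.005, -0.025, 0],
  [-0.14, -0.005, -0.025, 0],
], jaw=0.07)

```text
t: 8.17
tcp_pos: [0.5682, 0.3019, 0.2524]
tool_rot: [0.768, -0.042, -0.633, -0.083]
force: [0.0, 0.3, 1.1]
finger_gap: 0.814
```

```bash
python3 -c "
from h import *
s=telemetry.sense();print(s['force'],s['q'],s['tcp_pos']);print(R.from_quat(s['tool_rot']).as_matrix())
crop(optics.snapshot('side'),160,190,150,120,5,'pics/i5.png')"
```

```text
[0.0058 0.3235 1.1408] [ 0.3263  0.459   1.5134 -0.0292  0.9708 -2.622 ] [0.5682 0.3019 0.2524]
[[ 0.1945 -0.171  -0.9659]
 [ 0.0404 -0.9825  0.1821]
 [-0.9801 -0.0745 -0.1842]]
```

View pics/i5.png

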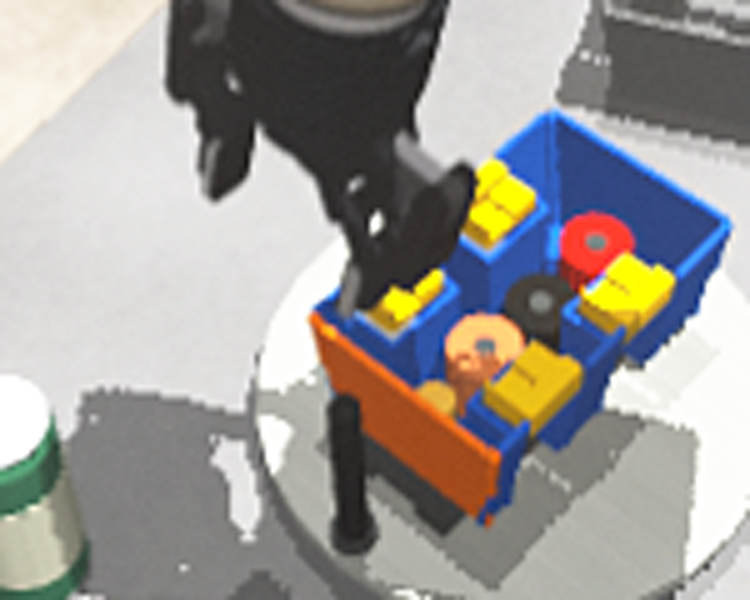

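```bash
python3 -c "
from h import *
go(.30,.03,.25,101.4)"
```

```text
-> [-0.0583  0.315   0.2129] 1.185 | now [0.5706 0.3032 0.2596] 169.3 t 8.22 F [-0.8  1.4  3.8]
```

>>> step_arm([
  [-0.058, 0.315, 0.213, 1.185],
  [-0.058, 0.315, 0.213, 1.185],
  [-0.058, 0.315, 0.213, 1.185],
  [-0.058, 0.315, 0.213, 1.185],
  [-0.058, 0.315, 0.213, 1.185],
  [-0.058, 0.315, 0.213, 1.185],
  [-0.058, 0.315, 0.213, 1.185],
  [-0.058, 0.315, 0.213, 1.185],
])

```text
t: 8.88
tcp_pos: [0.3324, 0.0655, 0.2499]
tool_rot: [0.635, -0.338, -0.533, -0.446]
force: [0.2, -1.3, -0.3]
finger_gap: 0.823
```

```bash
cat >> h.py <<'E'
def st():
    s=telemetry.sense();M=R.from_quat(s['tool_rot']).as_matrix()
    print('q',s['q'],'sum-pi',s['q'][[1,2,4]].sum()-np.pi,'tcp',s['tcp_pos'],'xax',M[:,0],'zang',np.degrees(np.arctan2(M[1,2],M[0,2])),'zz',M[2,2],'F',s['force'].round(1),'T',s['ft_torque'].round(2),'gap',round(s['finger_gap'],3),'t',round(s['t'],2))
E
python3 -c "
from h import *
st();go(.28,.02,.25,101.4)"
```

```text
q [-0.2232  0.0055  2.1917  0.1299  0.7579 -2.2682] sum-pi -0.1864847997202954 tcp [0.3324 0.0655 0.2499] xax [ 0.2038  0.0451 -0.978 ] zang 112.02843808791617 zz -0.035439882408851375 F [ 0.2 -1.3 -0.3] T [-0.06  0.06 -0.02] gap 0.823 t 8.88
-> [-0.0128  0.0644 -0.0225] 0.186 | now [0.3324 0.0655 0.2499] 112.0 t 8.88 F [ 0.2 -1.3 -0.3]
```

>>> step_arm([
  [-0.03, 0.13, -0.06, 0.186],
  [-0.03, 0.13, -0.06, 0.186],
  [-0.03, 0.13, -0.06, 0.186],
  [-0.03, 0.13, -0.06, 0.186],
  [-0.03, 0.13, -0.06, 0.186],
  [-0.03, 0.13, -0.06, 0.186],
])

```text
t: 9.38
tcp_pos: [0.2319, -0.0398, 0.2554]
tool_rot: [0.589, -0.391, -0.496, -0.505]
force: [0.2, 0.5, 0.3]
finger_gap: 0.816
```

```bash
python3 -c "
from h import *
st()"
```

```text
q [-0.9613 -0.2314  2.3481  0.235   0.9533 -2.8524] sum-pi -0.07157302414484157 tcp [ 0.2319 -0.0398  0.2554] xax [ 0.2033  0.0405 -0.9783] zang 100.93582228398223 zz 0.0012318794029336777 F [0.2 0.5 0.3] T [-0.03  0.05  0.  ] gap 0.816 t 9.38
```

```bash
python3 -c "
from h import *
go(.42,-.05,.25,80)
from scipy.optimize import least_squares
D=[([.5285,1.4339,1.1814],np.hypot(.2368,.5776),.2303,-1.3605,np.arctan2(-.5776,.2368)),([.6516,1.6966,.7996],np.hypot(.5631,.0465),.089,-.1162,np.arctan2(.0465,.5631)),([.7216,1.5202,.9042],np.hypot(.6264,.0897),.0861,-.0345,np.arctan2(.0897,.6264)),([.7633,1.4075,.9689],np.hypot(.6562,.1584),.087,.0724,np.arctan2(.1584,.6562)),([.459,1.5134,.9708],np.hypot(.5682,.3019),.2524,.3263,np.arctan2(.3019,.5682))]
for q,r,z,q1,a in D: print(r*np.sin(a-q1))
def f(p):
    h,a,b,c,o,g=p;e=[]
    for q,r,z,q1,an in D:
        x=np.sqrt(r*r-(r*np.sin(an-q1))**2)
        t1=q[0];t2=t1+q[1]+g;t3=q[0]+q[1]+q[2]
        e+=[o+a*np.sin(t1)+b*np.sin(t2)+c*np.sin(t3)-x,h+a*np.cos(t1)+b*np.cos(t2)+c*np.cos(t3)-z]
    return e
s=least_squares(f,[.3,.4,.4,.2,0,0]);print(s.x,s.fun.round(4))
h,a,b,c,o,g=s.x
for q1 in np.arange(-.2,1.4,.2):
  for q2 in (2.0,2.2,2.4):
    q5=np.pi-q1-q2
    if q5<.25: print(round(q1,2),q2,'q5',round(q5,2),'x',o+a*np.sin(q1)+b*np.sin(q1+q2+g),'z',h+a*np.cos(q1)+b*np.cos(q1+q2+g)-c)
"
```

```text
-> [ 0.0431 -0.1777 -0.0457] 0.365 | now [ 0.2319 -0.0398  0.2554] 100.9 t 9.38 F [0.2 0.5 0.3]
0.11100925174246452
0.11147149162313548
0.11125313579486311
0.1105176480660942
0.10383910316689672
[ 0.2746  0.5883  0.4079  0.2973 -0.      0.2838] [-0.  0. -0.  0.  0. -0. -0.  0.  0. -0.]
0.6 2.4 q5 0.14 x 0.27436154947015257 z 0.05907919500131836
0.8 2.2 q5 0.14 x 0.3642090789374751 z -0.016598335082321503
0.8 2.4 q5 -0.06 x 0.28514666451445275 z 0.0029323477359963768
1.0 2.0 q5 0.14 x 0.4372308354120643 z -0.10861730156373478
1.0 2.2 q5 -0.06 x 0.35816842098904195 z -0.0890866187454169
1.0 2.4 q5 -0.26 x 0.2845621387350902 z -0.054237972308301685
1.2 2.0 q5 -0.06 x 0.41145325747373335 z -0.19377851581363004
1.2 2.2 q5 -0.26 x 0.3378469752197816 z -0.15892986937651482
1.2 2.4 q5 -0.46 x 0.2726312753303101 z -0.11015256488278707
```

```bash
python3 -c "
from h import *
go(.45,-.12,.50,95)"
```

```text
-> [-0.1982 -0.2454 -0.1198] 0.104 | now [ 0.2319 -0.0398  0.2554] 100.9 t 9.38 F [0.2 0.5 0.3]
```

>>> step_arm([
  [-0.08, -0.18, -0.05, 0.1],
  [-0.12, -0.18, -0.05, 0.1],
  [-0.16, -0.18, -0.05, 0.1],
  [-0.2, -0.18, -0.05, 0.1],
  [-0.2, -0.18, -0.05, 0.1],
  [-0.2, -0.18, -0.05, 0.1],
  [-0.2, -0.18, -0.05, 0.1],
  [-0.2, -0.18, -0.05, 0.1],
])

```text
t: 10.05
tcp_pos: [0.3791, -0.0638, 0.4959]
tool_rot: [0.57, -0.411, -0.472, -0.533]
force: [0.9, 0.0, 0.0]
finger_gap: 0.824
```

```bash
python3 -c "
from h import *
st();go(.50,-.14,.55,100)"
```

```text
q [-0.5816 -0.1685  1.6246  0.1488  1.5208 -2.2459] sum-pi -0.16470248183558178 tcp [ 0.3791 -0.0638  0.4959] xax [ 0.2173  0.0343 -0.9755] zang 95.71455974820371 zz 0.012831594444517702 F [0.9 0.  0. ] T [-0.04  0.06  0.02] gap 0.824 t 10.05
-> [-0.0291 -0.1221 -0.0871] -0.075 | now [ 0.3791 -0.0638  0.4959] 95.7 t 10.05 F [0.9 0.  0. ]
```

>>> step_arm([
  [0.041, 0, 0, 0],
  [0.082, 0, 0, 0],
])

```text
t: 10.22
tcp_pos: [0.4001, -0.0602, 0.4187]
tool_rot: [0.575, -0.408, -0.469, -0.532]
force: [0.9, -0.7, -1.3]
finger_gap: 0.821
```

```bash
python3 -c "
from h import *
st()"
```

```text
q [-0.5377 -0.098   1.7667  0.1485  1.2931 -2.2408] sum-pi -0.1797244199828203 tcp [ 0.4001 -0.0602  0.4187] xax [ 0.2273  0.0301 -0.9734] zang 96.02494038954858 zz 0.006240287963685309 F [ 0.9 -0.7 -1.3] T [-0.07  0.1  -0.02] gap 0.821 t 10.22
```

>>> step_arm([
  [0.041, 0, 0, 0],
])

```text
t: 10.3
tcp_pos: [0.41, -0.0569, 0.3779]
tool_rot: [0.577, -0.406, -0.469, -0.531]
force: [0.9, -0.1, 0.1]
finger_gap: 0.82
```

```bash
python3 -c "
from h import *
st()"
```

```text
q [-0.5145 -0.0484  1.8339  0.1514  1.1722 -2.2411] sum-pi -0.18388406936354507 tcp [ 0.41   -0.0569  0.3779] xax [ 0.2295  0.0299 -0.9728] zang 96.32226148598818 zz 0.004584491247753675 F [ 0.9 -0.1  0.1] T [-0.02  0.11 -0.01] gap 0.82 t 10.3
```

>>> step_arm([
  [0.041, 0, 0, 0],
])

```text
t: 10.38
tcp_pos: [0.42, -0.0534, 0.3375]
tool_rot: [0.579, -0.404, -0.47, -0.53]
force: [0.3, -0.1, -0.7]
finger_gap: 0.819
```

```bash
python3 -c "
from h import *
st()"
```

```text
q [-0.4921  0.0106  1.8943  0.1576  1.0487 -2.2439] sum-pi -0.18802287772072468 tcp [ 0.42   -0.0534  0.3375] xax [ 0.2321  0.0299 -0.9722] zang 96.61998144127399 zz 0.0030727558923818177 F [ 0.3 -0.1 -0.7] T [-0.02  0.05 -0.05] gap 0.819 t 10.38
```

```bash
python3 -c "
from h import *
go(.30,.15,.25,100)"
```

```text
-> [0.0633 0.1137 0.2156] -0.059 | now [ 0.42   -0.0534  0.3375] 96.6 t 10.38 F [ 0.3 -0.1 -0.7]
```

>>> step_arm([
  [0.063, 0.114, 0.216, -0.06],
  [0.063, 0.114, 0.216, -0.06],
  [0.063, 0.114, 0.216, -0.06],
  [0.063, 0.114, 0.216, -0.06],
  [0.063, 0.114, 0.216, -0.06],
  [0.063, 0.114, 0.216, -0.06],
  [0.063, 0.114, 0.216, -0.06],
  [0.063, 0.114, 0.216, -0.06],
], jaw=0.02)

```text
t: 11.05
tcp_pos: [0.2955, 0.1537, 0.2489]
tool_rot: [0.596, -0.387, -0.486, -0.509]
force: [0.2, -0.5, 0.3]
finger_gap: 0.23
```

```bash
python3 -c "
from h import *
st();go(.30,.15,.10,100)"
```

```text
q [ 0.1394 -0.0026  2.2097  0.0007  0.7022 -1.6193] sum-pi -0.23227300504850046 tcp [0.2955 0.1537 0.2489] xax [ 0.2279  0.0324 -0.9731] zang 100.66653112821027 zz -0.010590034167357043 F [ 0.2 -0.5  0.3] T [-0.04  0.08 -0.02] gap 0.23 t 11.05
-> [ 0.1458  0.0306 -0.0029] 0.012 | now [0.2955 0.1537 0.2489] 100.7 t 11.05 F [ 0.2 -0.5  0.3]
```

>>> step_arm([
  [0.04, 0.008, 0, 0],
  [0.08, 0.016, 0, 0],
  [0.12, 0.025, 0, 0],
  [0.145, 0.03, -0.003, 0],
  [0.145, 0.03, -0.003, 0],
])

```text
t: 11.47
tcp_pos: [0.2956, 0.1493, 0.0929]
tool_rot: [0.59, -0.397, -0.493, -0.501]
force: [1.2, 0.3, 1.3]
finger_gap: 0.231
```

```bash
python3 -c "
from h import *
st();go(.30,.15,.05,100)"
```

```text
q [ 0.1248  0.499   2.4306  0.127   0.0097 -1.759 ] sum-pi -0.20237234087761502 tcp [0.2956 0.1493 0.0929] xax [ 0.1994  0.0262 -0.9796] zang 100.59893212661939 zz -0.011103739949551827 F [1.2 0.3 1.3] T [-0.03  0.04 -0.04] gap 0.231 t 11.47
-> [0.0429 0.0043 0.0003] 0.01 | now [0.2956 0.1493 0.0929] 100.6 t 11.47 F [1.2 0.3 1.3]
```

The joint limits force the solver to give up tilt, which falls from 0.232 to 0.202 rad. That's a way to straighten the tool, so I'll continue a little lower.

>>> step_arm([
  [0.02, 0.003, 0, 0],
  [0.045, 0.006, 0, 0],
  [0.045, 0.006, 0, 0],
])

```text
t: 11.72
tcp_pos: [0.3159, 0.1555, 0.0666]
tool_rot: [0.584, -0.404, -0.5, -0.496]
force: [0.9, -0.6, 0.2]
finger_gap: 0.239
```

```bash
python3 -c "
from h import *
st();go(.27,.15,.04,100)"
```

```text
q [ 0.1368  0.5854  2.3786  0.109   0.     -1.7283] sum-pi -0.17759452922349528 tcp [0.3159 0.1555 0.0666] xax [ 0.175   0.0241 -0.9843] zang 100.57255230753643 zz -0.008561726071289966 F [ 0.9 -0.6  0.2] T [ 0.04  0.06 -0.03] gap 0.239 t 11.72
-> [0.018  0.0501 0.0032] 0.01 | now [0.3159 0.1555 0.0666] 100.6 t 11.72 F [ 0.9 -0.6  0.2]
```

```bash
python3 -c "
from h import *
go(.24,.15,.10,100);go(.20,.15,.10,100)"
```

```text
-> [-0.0463  0.0686  0.0082] 0.01 | now [0.3159 0.1555 0.0666] 100.6 t 11.72 F [ 0.9 -0.6  0.2]
-> [-0.0533  0.1073  0.0155] 0.01 | now [0.3159 0.1555 0.0666] 100.6 t 11.72 F [ 0.9 -0.6  0.2]
```

>>> step_arm([
  [-0.04, 0.01, 0, 0],
  [-0.05, 0.04, 0, 0],
  [-0.05, 0.07, 0.01, 0],
  [-0.05, 0.09, 0.01, 0],
  [-0.05, 0.09, 0.01, 0],
  [-0.05, 0.09, 0.01, 0],
])

```text
t: 12.22
tcp_pos: [0.2443, 0.1694, 0.1184]
tool_rot: [0.584, -0.412, -0.502, -0.488]
force: [-0.3, 0.0, -0.7]
finger_gap: 0.23
```

```bash
python3 -c "
from h import *
st();go(.24,.15,.07,100);go(.20,.15,.10,100)"
```

```text
q [ 0.2577  0.3851  2.4418 -0.1976  0.1627 -1.3066] sum-pi -0.15202604513334395 tcp [0.2443 0.1694 0.1184] xax [ 0.1574  0.0086 -0.9875] zang 100.57165119561206 zz -0.020671164328607355 F [-0.3  0.  -0.7] T [-0.02  0.06  0.  ] gap 0.23 t 12.22
-> [ 0.0469  0.0153 -0.0173] 0.01 | now [0.2443 0.1694 0.1184] 100.6 t 12.22 F [-0.3  0.  -0.7]
-> [ 0.011   0.0495 -0.0106] 0.01 | now [0.2443 0.1694 0.1184] 100.6 t 12.22 F [-0.3  0.  -0.7]
```

>>> step_arm([
  [0.015, 0.04, -0.01, 0],
  [0.025, 0.06, -0.015, 0],
  [0.025, 0.06, -0.015, 0],
  [0.025, 0.06, -0.015, 0],
])

```text
t: 12.55
tcp_pos: [0.2297, 0.1786, 0.1098]
tool_rot: [0.582, -0.423, -0.503, -0.478]
force: [0.4, -0.4, -0.2]
finger_gap: 0.236
```

```bash
python3 -c "
from h import *
st();go(.20,.12,.08,100)"
```

```text
q [ 0.3287  0.4173  2.4415 -0.333   0.1664 -1.1015] sum-pi -0.11637898276029857 tcp [0.2297 0.1786 0.1098] xax [ 0.1357 -0.011  -0.9907] zang 100.44893731559182 zz -0.035693181024590265 F [ 0.4 -0.4 -0.2] T [-0.01  0.04  0.  ] gap 0.236 t 12.55
-> [ 0.0262  0.0437 -0.0512] 0.008 | now [0.2297 0.1786 0.1098] 100.4 t 12.55 F [ 0.4 -0.4 -0.2]
```

>>> step_arm([
  [0.02, 0.03, -0.04, 0],
  [0.03, 0.045, -0.07, 0],
  [0.03, 0.045, -0.07, 0],
  [0.03, 0.045, -0.07, 0],
])

```text
t: 12.88
tcp_pos: [0.2542, 0.1368, 0.1068]
tool_rot: [0.579, -0.434, -0.506, -0.47]
force: [-0.2, -0.1, -0.2]
finger_gap: 0.235
```

```bash
python3 -c "
from h import *
st();go(.20,.10,.08,100)"
```

```text
q [ 0.1456  0.4267  2.4404 -0.2493  0.1726 -1.3629] sum-pi -0.10192995667898597 tcp [0.2542 0.1368 0.1068] xax [ 0.1119 -0.0264 -0.9934] zang 100.23519630207885 zz -0.0461280401404488 F [-0.2 -0.1 -0.2] T [-0.05  0.04 -0.01] gap 0.235 t 12.88
-> [ 0.0215  0.0625 -0.0253] 0.004 | now [0.2542 0.1368 0.1068] 100.2 t 12.88 F [-0.2 -0.1 -0.2]
```

```bash
python3 -c "
from h import *
go(.20,.175,.08,100)"
```

```text
-> [0.0195 0.0489 0.0485] 0.004 | now [0.2542 0.1368 0.1068] 100.2 t 12.88 F [-0.2 -0.1 -0.2]
```

>>> step_arm([
  [0.02, 0.05, 0.05, 0],
  [0.02, 0.05, 0.05, 0],
  [0.02, 0.05, 0.05, 0],
  [0.02, 0.05, 0.05, 0],
  [0.02, 0.05, 0.05, 0],
])

```text
t: 13.3
tcp_pos: [0.2115, 0.1914, 0.087]
tool_rot: [0.579, -0.439, -0.507, -0.464]
force: [-0.2, 0.6, -1.0]
finger_gap: 0.23
```

```bash
python3 -c "
from h import *
st();go(.17,.2,.08,100)"
```

```text
q [ 0.4192  0.5067  2.4421 -0.5755  0.1384 -0.7662] sum-pi -0.054480330945381183 tcp [0.2115 0.1914 0.087 ] xax [ 0.1002 -0.0375 -0.9943] zang 100.33119762318937 zz -0.05513462236836575 F [-0.2  0.6 -1. ] T [-0.02  0.1   0.07] gap 0.23 t 13.3
-> [0.0025 0.0396 0.0163] 0.006 | now [0.2115 0.1914 0.087 ] 100.3 t 13.3 F [-0.2  0.6 -1. ]
```

```bash
python3 -c "
from h import *
go(.31,.0,.14,100)"
```

```text
-> [-0.0356 -0.0662 -0.2086] 0.006 | now [0.2115 0.1914 0.087 ] 100.3 t 13.3 F [-0.2  0.6 -1. ]
```

>>> step_arm([
  [-0.03, -0.05, -0.02, 0],
  [-0.036, -0.066, -0.06, 0],
  [-0.036, -0.066, -0.1, 0],
  [-0.036, -0.066, -0.15, 0],
  [-0.036, -0.066, -0.2, 0],
  [-0.036, -0.066, -0.208, 0],
  [-0.036, -0.066, -0.208, 0],
])

```text
t: 13.88
tcp_pos: [0.3051, 0.0157, 0.1383]
tool_rot: [0.579, -0.439, -0.507, -0.464]
force: [1.2, 1.8, 0.9]
finger_gap: 0.235
```

```bash
python3 -c "
from h import *
st();go(.25,.02,.08,100)"
```

```text
q [-0.3165  0.3087  2.3659 -0.0107  0.3591 -2.0601] sum-pi -0.10796667851448305 tcp [0.3051 0.0157 0.1383] xax [ 0.1013 -0.0371 -0.9942] zang 100.31745096940372 zz -0.05489051442581144 F [1.2 1.8 0.9] T [ 0.02 -0.06  0.03] gap 0.235 t 13.88
-> [0.0522 0.0586 0.0173] 0.006 | now [0.3051 0.0157 0.1383] 100.3 t 13.88 F [1.2 1.8 0.9]
```

```bash
python3 -c "
from h import *
go(.23,.043,.08,100.3)"
```

```text
-> [0.0494 0.0739 0.0434] 0.0 | now [0.3051 0.0157 0.1383] 100.3 t 13.88 F [1.2 1.8 0.9]
```

>>> step_arm([
  [0.03, 0.02, 0.008, 0],
  [0.05, 0.05, 0.02, 0],
  [0.05, 0.075, 0.035, 0],
  [0.05, 0.075, 0.035, 0],
  [0.05, 0.075, 0.035, 0],
  [0.05, 0.075, 0.035, 0],
])

```text
t: 14.38
tcp_pos: [0.3035, 0.0411, 0.0608]
tool_rot: [0.572, -0.438, -0.514, -0.466]
force: [-0.0, 0.5, 0.5]
finger_gap: 0.228
```

```bash
python3 -c "
from h import *
st();go(.23,.043,.08,100.3)"
```

```text
q [-0.2359  0.6081  2.4412 -0.4222  0.0009 -1.5661] sum-pi -0.0914079621142112 tcp [0.3035 0.0411 0.0608] xax [ 0.0887 -0.0217 -0.9958] zang 100.31558602700898 zz -0.037366185553680764 F [-0.   0.5  0.5] T [ 0.03  0.01 -0.01] gap 0.228 t 14.38
-> [-0.0257  0.0701  0.0143] 0.0 | now [0.3035 0.0411 0.0608] 100.3 t 14.38 F [-0.   0.5  0.5]
```

>>> step_arm([
  [-0.02, 0.06, 0.012, 0],
  [-0.02, 0.08, 0.015, 0],
  [-0.02, 0.08, 0.015, 0],
  [-0.02, 0.08, 0.015, 0],
])

```text
t: 14.72
tcp_pos: [0.2988, 0.0539, 0.0569]
tool_rot: [0.567, -0.439, -0.518, -0.466]
force: [0.2, -0.1, 0.2]
finger_gap: 0.234
```

```bash
python3 -c "
from h import *
st();go(.21,.06,.07,100.3)"
```

```text
q [-0.1954  0.6217  2.4412 -0.5089  0.0009 -1.4379] sum-pi -0.07780418806153255 tcp [0.2988 0.0539 0.0569] xax [ 0.0763 -0.0155 -0.997 ] zang 100.28401567134411 zz -0.028979054023823364 F [ 0.2 -0.1  0.2] T [0.01 0.05 0.03] gap 0.234 t 14.72
-> [-0.0199  0.085   0.0215] -0.0 | now [0.2988 0.0539 0.0569] 100.3 t 14.72 F [ 0.2 -0.1  0.2]
```

>>> step_arm([
  [-0.02, 0.12, 0.03, 0],
  [-0.02, 0.15, 0.035, 0],
  [-0.02, 0.15, 0.035, 0],
  [-0.02, 0.15, 0.035, 0],
  [-0.02, 0.15, 0.035, 0],
  [-0.02, 0.15, 0.035, 0],
])

```text
t: 15.22
tcp_pos: [0.278, 0.0956, 0.0623]
tool_rot: [0.564, -0.448, -0.521, -0.458]
force: [0.3, 0.0, 0.4]
finger_gap: 0.239
```

```bash
python3 -c "
from h import *
st();go(.21,.06,.07,100.3)"
```

```text
q [-0.027   0.5989  2.4381 -0.4941  0.0561 -1.2843] sum-pi -0.04854955737194633 tcp [0.278  0.0956 0.0623] xax [ 0.0545 -0.0281 -0.9981] zang 100.21303586757112 zz -0.03732104309729911 F [0.3 0.  0.4] T [ 0.02  0.01 -0.01] gap 0.239 t 15.22
-> [-0.0104  0.0728 -0.0233] -0.002 | now [0.278  0.0956 0.0623] 100.2 t 15.22 F [0.3 0.  0.4]
```

```bash
python3 -c "
from h import *
go(.32,-.04,.10,100.3)"
```

```text
-> [-0.0316 -0.0189 -0.1423] -0.002 | now [0.278  0.0956 0.0623] 100.2 t 15.22 F [0.3 0.  0.4]
```

>>> step_arm([
  [-0.036, -0.01, -0.03, 0],
  [-0.036, -0.018, -0.07, 0],
  [-0.036, -0.018, -0.11, 0],
  [-0.036, -0.018, -0.14, 0],
  [-0.036, -0.018, -0.14, 0],
])

```text
t: 15.63
tcp_pos: [0.3153, -0.0279, 0.1027]
tool_rot: [0.564, -0.447, -0.522, -0.458]
force: [2.1, 0.2, 0.5]
finger_gap: 0.235
```

```bash
python3 -c "
from h import *
st();go(.24,.0,.06,100.3)"
```

```text
q [-0.4459  0.4413  2.3497 -0.0018  0.29   -2.196 ] sum-pi -0.06062936541625907 tcp [ 0.3153 -0.0279  0.1027] xax [ 0.0545 -0.0266 -0.9982] zang 100.31447174574618 zz -0.035947650547385385 F [2.1 0.2 0.5] T [ 0.05 -0.04 -0.06] gap 0.235 t 15.63
-> [0.0377 0.071  0.0424] 0.0 | now [ 0.3153 -0.0279  0.1027] 100.3 t 15.63 F [2.1 0.2 0.5]
```

Now a deep pull straight inward in this plane.

>>> step_arm([
  [0.03, 0.04, 0.025, 0],
  [0.03, 0.08, 0.05, 0],
  [0.03, 0.11, 0.065, 0],
  [0.03, 0.11, 0.065, 0],
  [0.03, 0.11, 0.065, 0],
])

```text
t: 16.05
tcp_pos: [0.2734, 0.0194, 0.0968]
tool_rot: [0.556, -0.455, -0.529, -0.451]
force: [-0.5, -0.3, -0.1]
finger_gap: 0.233
```

```bash
python3 -c "
from h import *
st();go(.24,.0,.06,100.3)"
```

```text
q [-0.3229  0.4608  2.4421 -0.0966  0.2059 -1.9791] sum-pi -0.032693907302461245 tcp [0.2734 0.0194 0.0968] xax [ 0.0256 -0.0294 -0.9992] zang 100.27285793796476 zz -0.03347953765326314 F [-0.5 -0.3 -0.1] T [0.04 0.04 0.01] gap 0.233 t 16.05
-> [ 0.0365  0.0371 -0.0119] -0.0 | now [0.2734 0.0194 0.0968] 100.3 t 16.05 F [-0.5 -0.3 -0.1]
```

```bash
python3 -c "
from h import *
go(.29,-.14,.11,80)"
```

```text
-> [-0.0081  0.012  -0.1601] 0.354 | now [0.2734 0.0194 0.0968] 100.3 t 16.05 F [-0.5 -0.3 -0.1]
```

>>> step_arm([
  [-0.01, -0.01, -0.03, 0.08],
  [-0.018, -0.03, -0.07, 0.16],
  [-0.018, -0.045, -0.11, 0.24],
  [-0.018, -0.045, -0.15, 0.32],
  [-0.018, -0.045, -0.155, 0.35],
  [-0.018, -0.045, -0.155, 0.35],
])

```text
t: 16.55
tcp_pos: [0.3477, -0.1284, 0.1219]
tool_rot: [-0.471, 0.541, 0.438, 0.542]
force: [-0.4, 0.4, -0.8]
finger_gap: 0.236
```

```bash
python3 -c "
from h import *
st();go(.23,-.08,.09,80);go(.22,-.065,.09,80)"
```

```text
q [-0.6515  0.4134  2.1855 -0.0158  0.4973 -2.0341] sum-pi -0.04535590252909483 tcp [ 0.3477 -0.1284  0.1219] xax [ 0.0315 -0.0335 -0.9989] zang 79.97577212950185 zz -0.027560415035503882 F [-0.4  0.4 -0.8] T [-0.02  0.05 -0.02] gap 0.236 t 16.55
-> [0.0266 0.1253 0.028 ] -0.0 | now [ 0.3477 -0.1284  0.1219] 80.0 t 16.55 F [-0.4  0.4 -0.8]
-> [0.0257 0.1378 0.041 ] -0.0 | now [ 0.3477 -0.1284  0.1219] 80.0 t 16.55 F [-0.4  0.4 -0.8]
```

>>> step_arm([
  [0.02, 0.04, 0.01, 0],
  [0.03, 0.08, 0.025, 0],
  [0.03, 0.12, 0.045, 0],
  [0.03, 0.15, 0.08, 0],
  [0.03, 0.15, 0.08, 0],
  [0.03, 0.15, 0.08, 0],
])

```text
t: 17.05
tcp_pos: [0.262, -0.028, 0.1085]
tool_rot: [-0.465, 0.547, 0.446, 0.535]
force: [0.7, -0.2, -0.1]
finger_gap: 0.234
```

```bash
python3 -c "
from h import *
st();go(.55,-.157,.2,101)"
```

```text
q [-0.5102  0.4121  2.443  -0.0956  0.2691 -1.8188] sum-pi -0.017449757321501558 tcp [ 0.262  -0.028   0.1085] xax [ 0.0039 -0.0312 -0.9995] zang 80.24057573538559 zz -0.03012457055032658 F [ 0.7 -0.2 -0.1] T [-0.04 -0.    0.01] gap 0.234 t 17.05
-> [-0.0864 -0.3065 -0.081 ] -0.362 | now [ 0.262  -0.028   0.1085] 80.2 t 17.05 F [ 0.7 -0.2 -0.1]
```

```bash
python3 -c "
from h import *
go(.28,-.25,.13,40);go(.15,-.33,.13,20)"
```

```text
-> [-0.0145 -0.0556 -0.2163] 0.702 | now [ 0.262  -0.028   0.1085] 80.2 t 17.05 F [ 0.7 -0.2 -0.1]
-> [-0.0125  0.059  -0.3171] 1.051 | now [ 0.262  -0.028   0.1085] 80.2 t 17.05 F [ 0.7 -0.2 -0.1]
```

>>> step_arm([
  [-0.02, -0.01, -0.04, 0.1],
  [-0.02, -0.02, -0.08, 0.2],
  [-0.02, -0.03, -0.12, 0.3],
  [-0.02, -0.04, -0.16, 0.4],
  [-0.02, -0.05, -0.2, 0.5],
  [-0.02, -0.03, -0.24, 0.6],
  [-0.02, 0.01, -0.28, 0.7],
  [-0.02, 0.05, -0.3, 0.8],
])

```text
t: 17.72
tcp_pos: [0.1804, -0.3094, 0.137]
tool_rot: [-0.221, 0.677, 0.196, 0.674]
force: [-0.3, -0.2, -0.5]
finger_gap: 0.232
```

```bash
python3 -c "
from h import *
st();go(.14,-.30,.12,20);go(.14,-.19,.09,20)"
```

```text
q [-1.356   0.3654  2.1939 -0.0047  0.5471 -1.9511] sum-pi -0.03526996017985695 tcp [ 0.1804 -0.3094  0.137 ] xax [ 0.0051 -0.035  -0.9994] zang 34.313104785962395 zz -0.015510310056215892 F [-0.3 -0.2 -0.5] T [-0.03 -0.01 -0.01] gap 0.232 t 17.72
-> [ 0.0164  0.031  -0.0278] 0.25 | now [ 0.1804 -0.3094  0.137 ] 34.3 t 17.72 F [-0.3 -0.2 -0.5]
-> [0.0426 0.1228 0.0347] 0.25 | now [ 0.1804 -0.3094  0.137 ] 34.3 t 17.72 F [-0.3 -0.2 -0.5]
```

```bash
python3 -c "
from h import *
go(.151,-.18,.10,34)"
```

```text
-> [0.0323 0.1245 0.0492] 0.005 | now [ 0.1804 -0.3094  0.137 ] 34.3 t 17.72 F [-0.3 -0.2 -0.5]
```

>>> step_arm([
  [0.02, 0.04, 0.013, 0],
  [0.032, 0.08, 0.026, 0],
  [0.032, 0.12, 0.045, 0],
  [0.032, 0.12, 0.055, 0],
  [0.032, 0.12, 0.055, 0],
])

```text
t: 18.13
tcp_pos: [0.1745, -0.1962, 0.1128]
tool_rot: [-0.216, 0.68, 0.203, 0.671]
force: [0.4, 0.1, -0.4]
finger_gap: 0.235
```

```bash
python3 -c "
from h import *
st();go(.4,-.25,.2,60)"
```

```text
q [-1.2643  0.3934  2.443  -0.0461  0.2872 -1.8224] sum-pi -0.01798588965083603 tcp [ 0.1745 -0.1962  0.1128] xax [-0.0069 -0.0214 -0.9997] zang 34.49818884155932 zz -0.01780219056535781 F [ 0.4  0.1 -0.4] T [-0.01  0.01 -0.01] gap 0.235 t 18.13
-> [-0.0876 -0.1733  0.1538] -0.445 | now [ 0.1745 -0.1962  0.1128] 34.5 t 18.13 F [ 0.4  0.1 -0.4]
```

>>> step_arm([
  [0.0, 0.08, 0.045, 0],
  [0.0, 0.08, 0.045, 0],
  [0.0, 0.08, 0.045, 0],
  [0, 0.08, 0.045, 0],
])

```text
t: 18.47
tcp_pos: [0.2021, -0.1257, 0.139]
tool_rot: [-0.211, 0.685, 0.211, 0.664]
force: [0.3, -1.8, -1.0]
finger_gap: 0.234
```

```bash
python3 -c "
from h import *
st();go(.38,-.25,.17,60)"
```

```text
q [-1.0015  0.2776  2.443  -0.0689  0.4295 -1.5453] sum-pi 0.008492107962497109 tcp [ 0.2021 -0.1257  0.139 ] xax [-0.0282 -0.0091 -0.9996] zang 34.76471567217091 zz -0.028359319424110463 F [ 0.3 -1.8 -1. ] T [0.   0.06 0.  ] gap 0.234 t 18.47
-> [-0.0349 -0.2033  0.0743] -0.44 | now [ 0.2021 -0.1257  0.139 ] 34.8 t 18.47 F [ 0.3 -1.8 -1. ]
```

```bash
python3 -c "
from h import *
go(.5505,-.157,.18,101.4)"
```

```text
-> [-0.0505 -0.2239  0.2671] -1.163 | now [ 0.2021 -0.1257  0.139 ] 34.8 t 18.47 F [ 0.3 -1.8 -1. ]
```

>>> step_arm([
  [-0.04, -0.02, 0.02, -0.12],
  [-0.05, -0.05, 0.05, -0.24],
  [-0.05, -0.224, 0.267, -1.163],
  [-0.05, -0.224, 0.267, -1.163],
  [-0.05, -0.224, 0.267, -1.163],
  [-0.05, -0.224, 0.267, -1.163],
  [-0.05, -0.224, 0.267, -1.163],
  [-0.05, -0.224, 0.267, -1.163],
], jaw=0.08)

```text
t: 19.13
tcp_pos: [0.5116, -0.1537, 0.1785]
tool_rot: [-0.5, 0.503, 0.512, 0.484]
force: [1.1, -0.6, 0.1]
finger_gap: 0.935
```

```bash
python3 -c "
from h import *
st();go(.5505,-.157,.15,101.4)"
```

```text
q [-0.4893  0.4881  1.6949 -0.0254  0.9821 -2.0702] sum-pi 0.023506712203671398 tcp [ 0.5116 -0.1537  0.1785] xax [-0.0305 -0.0076 -0.9995] zang 91.40628631096473 zz -0.006889344979378431 F [ 1.1 -0.6  0.1] T [-0.03 -0.05 -0.03] gap 0.935 t 19.13
-> [ 0.0273 -0.0397 -0.004 ] -0.174 | now [ 0.5116 -0.1537  0.1785] 91.4 t 19.13 F [ 1.1 -0.6  0.1]
```

>>> step_arm([
  [0.0, -0.02, -0.002, -0.087],
  [0.015, -0.04, -0.004, -0.174],
  [0.027, -0.04, -0.004, -0.174],
  [0.027, -0.04, -0.004, -0.174],
])

```text
t: 19.47
tcp_pos: [0.5487, -0.1562, 0.1465]
tool_rot: [-0.538, 0.457, 0.557, 0.438]
force: [-1.5, 0.0, -0.8]
finger_gap: 0.936
```

```bash
python3 -c "
from h import *
st();go(.5505,-.157,.067,101.4)
i=optics.snapshot('side');s=optics.snapshot('top')
crop(i,250,100,110,120,5,'pics/j3.png');crop(s,250,190,120,100,5,'pics/j4.png')"
```

```text
q [-0.4624  0.5785  1.6246 -0.0245  0.9699 -2.2193] sum-pi 0.031380634560357556 tcp [ 0.5487 -0.1562  0.1465] xax [-0.037  -0.0042 -0.9993] zang 101.4715910929274 zz 0.0032549766465893026 F [-1.5  0.  -0.8] T [ 0.01  0.04 -0.02] gap 0.936 t 19.47
-> [ 0.0794 -0.0045 -0.0014] 0.001 | now [ 0.5487 -0.1562  0.1465] 101.5 t 19.47 F [-1.5  0.  -0.8]
```

View pics/j3.png

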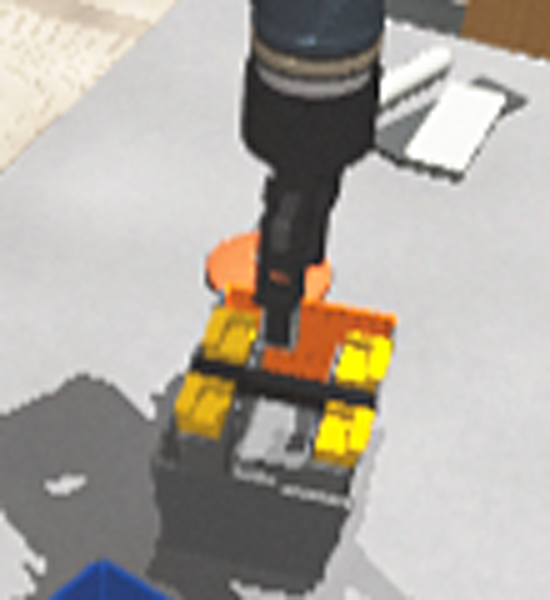

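The gripper stands over the middle of the bar, which runs from crop (190,365) to (370,400). Going down, then closing.

>>> step_arm([
  [0.025, -0.003, -0.001, 0],
  [0.05, -0.004, -0.001, 0],
  [0.075, -0.005, -0.001, 0],
  [0.08, -0.005, -0.001, 0],
  [0.08, -0.005, -0.001, 0],
])

```text
t: 19.98
tcp_pos: [0.5492, -0.1566, 0.0677]
tool_rot: [-0.537, 0.457, 0.557, 0.438]
force: [0.6, -0.0, 0.6]
finger_gap: 0.934
```

```bash
python3 -c "
from h import *
st();go(.5505,-.157,.067,101.4)"
```

```text
q [-0.4626  0.6999  1.6673 -0.0281  0.8072 -2.2121] sum-pi 0.0328404636838604 tcp [ 0.5492 -0.1566  0.0677] xax [-0.0383 -0.0036 -0.9993] zang 101.365434195525 zz 0.004003082230016997 F [ 0.6 -0.   0.6] T [-0.02  0.01 -0.02] gap 0.934 t 19.98
-> [ 0.0006 -0.0012 -0.0006] -0.001 | now [ 0.5492 -0.1566  0.0677] 101.4 t 19.98 F [ 0.6 -0.   0.6]
```

>>> step_arm([
  [0, 0, 0, 0],
  [0, 0, 0, 0],
  [0, 0, 0, 0],
  [0, 0, 0, 0],
  [0, 0, 0, 0],
  [0, 0, 0, 0],
  [0, 0, 0, 0],
  [0, 0, 0, 0],
], jaw=0, grip_force=60)

```text
t: 20.65
tcp_pos: [0.5498, -0.1569, 0.0686]
tool_rot: [-0.538, 0.457, 0.556, 0.438]
force: [0.1, -0.4, 6.0]
finger_gap: 0.153
```

```bash
python3 -c "
from h import *
st()"
```

```text
q [-0.4626  0.6985  1.6666 -0.0283  0.8078 -2.2122] sum-pi 0.03135729761997652 tcp [ 0.5498 -0.1569  0.0686] xax [-0.037  -0.0044 -0.9993] zang 101.38323694183224 zz 0.002968644980458124 F [ 0.1 -0.4  6. ] T [0.01 0.13 0.05] gap 0.153 t 20.65
```

>>> step_arm([
  [-0.005, 0, 0, 0],
  [-0.02, 0, 0, 0],
  [-0.05, 0, 0, 0],
  [-0.08, 0, 0, 0],
  [-0.12, 0, 0, 0],
  [-0.16, 0, 0, 0],
  [-0.18, 0, 0, 0],
  [-0.18, 0, 0, 0],
])

```text
t: 21.32
tcp_pos: [0.5594, -0.1572, 0.2538]
tool_rot: [-0.542, 0.456, 0.552, 0.439]
force: [1.0, -0.7, -2.5]
finger_gap: 0.146
```

```bash
python3 -c "
from h import *
st();go(.5234,.1567,.25,78.2)"
```

```text
q [-0.4557  0.4525  1.5027 -0.0215  1.2066 -2.2176] sum-pi 0.02016075925981431 tcp [ 0.5594 -0.1572  0.2538] xax [-0.0269 -0.0092 -0.9996] zang 101.40092712676581 zz -0.003698199739089525 F [ 1.  -0.7 -2.5] T [-0.05 -0.07 -0.02] gap 0.146 t 21.32
-> [ 0.0019 -0.0269  0.3148] 0.405 | now [ 0.5594 -0.1572  0.2538] 101.4 t 21.32 F [ 1.  -0.7 -2.5]
```

>>> step_arm([
  [0.0, -0.002, 0.02, 0.03],
  [0, -0.004, 0.05, 0.07],
  [0, -0.007, 0.08, 0.12],
  [0, -0.01, 0.11, 0.17],
  [0, -0.013, 0.14, 0.22],
  [0, -0.016, 0.17, 0.27],
  [0, -0.019, 0.2, 0.32],
  [0, -0.022, 0.23, 0.36],
])

```text
t: 21.98
tcp_pos: [0.5332, 0.0741, 0.2498]
tool_rot: [-0.452, 0.55, 0.462, 0.528]
force: [1.5, 0.4, -2.2]
finger_gap: 0.153
```

```bash
python3 -c "
from h import *
st();go(.5234,.1567,.25,78.2)"
```

```text
q [-0.0635  0.402   1.6052 -0.0117  1.1659 -1.4659] sum-pi 0.03154701248752634 tcp [0.5332 0.0741 0.2498] xax [-0.0321 -0.0088 -0.9994] zang 80.63715150801985 zz -0.013890197533860005 F [ 1.5  0.4 -2.2] T [ 0.02 -0.12 -0.05] gap 0.153 t 21.98
-> [-0.0006  0.0232  0.0799] 0.043 | now [0.5332 0.0741 0.2498] 80.6 t 21.98 F [ 1.5  0.4 -2.2]
```

>>> step_arm([
  [0.0, 0.007, 0.025, 0.02],
  [0, 0.014, 0.05, 0.043],
  [0, 0.02, 0.07, 0.043],
  [0, 0.023, 0.08, 0.043],
  [0, 0.023, 0.08, 0.043],
  [0, 0.023, 0.08, 0.043],
])

```text
t: 22.48
tcp_pos: [0.5228, 0.1565, 0.2481]
tool_rot: [-0.441, 0.56, 0.451, 0.537]
force: [0.2, -0.6, -2.6]
finger_gap: 0.152
```

```bash
python3 -c "
from h import *
st();go(.5234,.1567,.22,78.2)
i=optics.snapshot('side');s=optics.snapshot('top');cv2.imwrite('pics/k1.png',i[:,:,::-1]);cv2.imwrite('pics/k2.png',s[:,:,::-1])
crop(i,180,140,160,150,4,'pics/k3.png');crop(s,110,180,150,120,5,'pics/k4.png')"
```

```text
q [ 0.0898  0.4154  1.5873 -0.0074  1.1742 -1.2727] sum-pi 0.035340238566531124 tcp [0.5228 0.1565 0.2481] xax [-0.0346 -0.01   -0.9994] zang 78.25241124773224 zz -0.016830682354783466 F [ 0.2 -0.6 -2.6] T [-0.02 -0.03 -0.05] gap 0.152 t 22.48
-> [ 0.0281 -0.0014  0.0008] 0.001 | now [0.5228 0.1565 0.2481] 78.3 t 22.48 F [ 0.2 -0.6 -2.6]
```

View pics/k3.png

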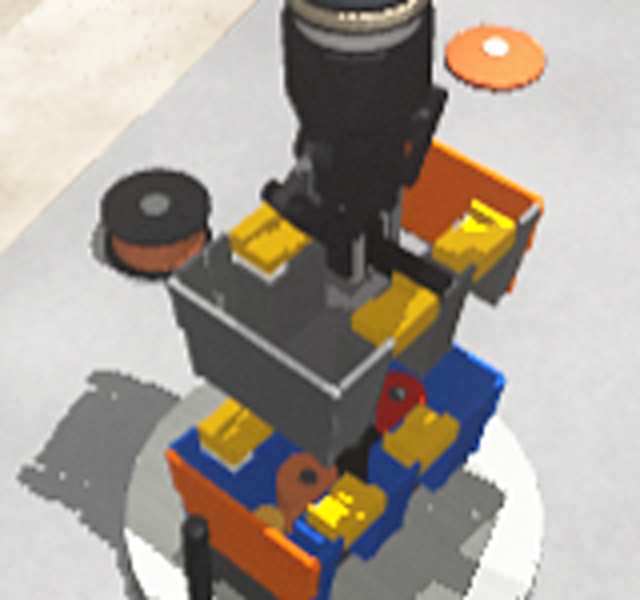

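View pics/k4.png

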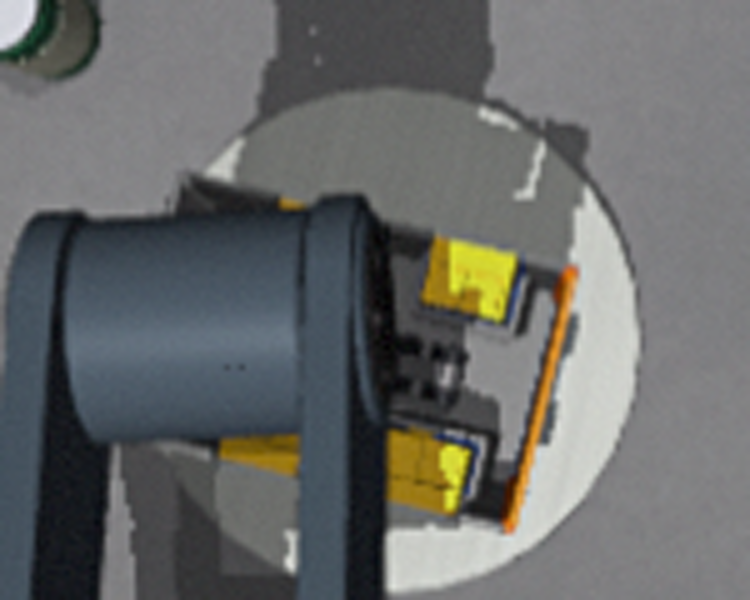

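```bash
python3 -c "
from h import *
f=lambda x0,y0,s:(lambda u,v:(x0+(u+.5)/s-.5,y0+(v+.5)/s-.5))
S=f(180,140,4);A=f(110,180,5);z=.2695
N1,N2,O1,O2=[plane('side',S(*p),z) for p in((172,280),(340,392),(430,142),(543,208))]
print(N1,N2,O1,O2,(N1+N2+O2*2-N2+N1-0)/4)
print('centre diag N1-O2',(N1+O2)/2)
d=O2-N2;print('heading',np.degrees(np.arctan2(d[1],d[0])),np.linalg.norm(d),np.linalg.norm(N1-N2))
T1,T2,T3=[plane('top',A(*p),z) for p in((572,270),(512,530),(185,175))]
print(T1,T2,T3,'centre',(T3+T2)/2); d=T1-T2; print(np.degrees(np.arctan2(d[1],d[0]))-90,np.linalg.norm(d))
for a,b in(((172,280),(185,175)),((543,208),(512,530))): print(tri(S(*a),A(*b)))
"
```

```text
[0.5985 0.2373 0.2695] [0.482  0.2607 0.2695] [0.5269 0.0626 0.2695] [0.4451 0.0831 0.2695] [0.5218 0.1602 0.2695]
centre diag N1-O2 [0.5218 0.1602 0.2695]
heading -101.71619146729165 0.1813272485229676 0.11886438856776549
[0.5626 0.055  0.2695] [0.4454 0.0781 0.2695] [0.6    0.2332 0.2695] centre [0.5227 0.1557 0.2695]
-101.13142160663844 0.11947775366210338
(array([0.6004, 0.2342, 0.2657]), np.float64(0.0005635185703515599))
(array([0.4457, 0.0787, 0.2656]), np.float64(0.0013975206147995363))
```

The held bin triangulates to centre (0.5230, 0.1565), level, heading −101.5°. That agrees with the TCP, and the target is (0.5234, 0.1567). Lowering with care.

```bash
python3 -c "
from h import *
go(.5234,.1567,.200,78.2)"
```

```text
-> [ 0.0487 -0.0011  0.0019] -0.001 | now [0.5236 0.1556 0.2488] 78.1 t 22.58 F [ 0.1  0.5 -2.5]
```

>>> step_arm([
  [0.012, -0.001, 0, 0],
  [0.024, -0.002, 0, 0],
  [0.036, -0.002, 0.001, 0],
  [0.046, -0.002, 0.001, 0],
  [0.047, -0.002, 0.001, 0],
  [0.047, -0.002, 0.001, 0],
])

```text
t: 23.08
tcp_pos: [0.5239, 0.1548, 0.2011]
tool_rot: [-0.44, 0.561, 0.45, 0.537]
force: [-1.0, -1.2, -3.4]
finger_gap: 0.15
```

```bash
python3 -c "
from h import *
st();go(.5234,.1567,.190,78.2)"
```

```text
q [ 0.0864  0.475   1.6369 -0.0078  1.0655 -1.2717] sum-pi 0.03576754868402432 tcp [0.5239 0.1548 0.2011] xax [-0.035  -0.0099 -0.9993] zang 78.05193386643506 zz -0.016957937142990764 F [-1.  -1.2 -3.4] T [0.06 0.01 0.02] gap 0.15 t 23.08
-> [0.011  0.0005 0.002 ] -0.003 | now [0.5239 0.1548 0.2011] 78.1 t 23.08 F [-1.  -1.2 -3.4]
```

>>> step_arm([
  [0.002, 0, 0.001, 0],
  [0.004, 0, 0.002, 0],
  [0.006, 0.0, 0.002, 0],
  [0.006, 0.0, 0.002, 0],
])

```text
t: 23.42
tcp_pos: [0.5241, 0.1567, 0.195]
tool_rot: [-0.44, 0.561, 0.45, 0.537]
force: [-0.8, 0.5, -2.8]
finger_gap: 0.154
```

>>> step_arm([
  [0.001, 0, 0, 0],
  [0.002, 0, 0, 0],
  [0.003, 0, 0, 0],
  [0.003, 0, 0, 0],
])

```text
t: 23.75
tcp_pos: [0.5238, 0.1567, 0.1919]
tool_rot: [-0.44, 0.561, 0.45, 0.537]
force: [0.1, 0.4, -2.8]
finger_gap: 0.147
```

```bash
python3 -c "
from h import *
st();go(.5234,.1567,.190,78.2)"
```

```text
q [ 0.0901  0.488   1.6444 -0.0079  1.0452 -1.2682] sum-pi 0.03599190666705354 tcp [0.5238 0.1567 0.1919] xax [-0.0352 -0.01   -0.9993] zang 78.07273144599502 zz -0.01710051095202636 F [ 0.1  0.4 -2.8] T [-0.03  0.03 -0.03] gap 0.147 t 23.75
-> [ 0.0019  0.0004 -0.0001] -0.002 | now [0.5238 0.1567 0.1919] 78.1 t 23.75 F [ 0.1  0.4 -2.8]
```

>>> step_arm([
  [0.001, 0, 0, 0],
  [0.002, 0, 0, 0],
  [0.003, 0, 0, 0],
  [0.003, 0, 0, 0],
])

```text
t: 24.08
tcp_pos: [0.5241, 0.1565, 0.1894]
tool_rot: [-0.44, 0.561, 0.45, 0.537]
force: [-0.4, -1.1, 2.1]
finger_gap: 0.148
```

```bash
python3 -c "
from h import *
st()"
```

```text
q [ 0.0898  0.4914  1.6468 -0.0083  1.0386 -1.2683] sum-pi 0.03519901127874325 tcp [0.5241 0.1565 0.1894] xax [-0.0344 -0.0103 -0.9994] zang 78.07384611539086 zz -0.017164354412964877 F [-0.4 -1.1  2.1] T [-0.1   0.09 -0.01] gap 0.148 t 24.08
```

Contact at TCP z ≈ 0.190. The shelf was expected near 0.189 and a guide wall near 0.194, so the feet are on the shelves. Sliding along tool +z with light down-pressure.

>>> step_arm([
  [0.001, 0, 0.001, 0],
  [0.001, 0, 0.002, 0],
  [0.001, 0, 0.003, 0],
  [0.001, 0, 0.004, 0],
  [0.001, 0, 0.004, 0],
])

```text
t: 24.5
tcp_pos: [0.5253, 0.1597, 0.1893]
tool_rot: [-0.441, 0.561, 0.45, 0.537]
force: [-0.8, -4.1, 6.2]
finger_gap: 0.155
```

```bash
python3 -c "
from h import *
st()"
```

```text
q [ 0.0963  0.4938  1.6421 -0.01    1.0401 -1.2615] sum-pi 0.03436159394152849 tcp [0.5253 0.1597 0.1893] xax [-0.0333 -0.0119 -0.9994] zang 78.11096025435319 zz -0.018495754688489352 F [-0.8 -4.1  6.2] T [-0.48  0.38  0.06] gap 0.155 t 24.5
```

>>> step_arm([
  [0.0005, 0, 0.001, 0],
  [0.0005, 0, 0.002, 0],
  [0.0005, 0, 0.003, 0],
  [0.0005, 0, 0.004, 0],
  [0.0005, 0, 0.005, 0],
  [0.0005, 0, 0.005, 0],
])

```text
t: 25.0
tcp_pos: [0.5267, 0.1644, 0.1893]
tool_rot: [-0.442, 0.561, 0.449, 0.537]
force: [-1.8, -4.7, 4.3]
finger_gap: 0.155
```

```bash
python3 -c "
from h import *
st()"
```

```text
q [ 0.1049  0.4969  1.6359 -0.0102  1.0423 -1.2529] sum-pi 0.03347998608907243 tcp [0.5267 0.1644 0.1893] xax [-0.0323 -0.0122 -0.9994] zang 78.11506639532485 zz -0.018635834963506848 F [-1.8 -4.7  4.3] T [-0.41  0.39  0.04] gap 0.155 t 25.0
```

>>> step_arm([
  [0.001, 0, 0.001, 0],
  [0.001, 0, 0.002, 0],
  [0.001, 0, 0.003, 0],
  [0.001, 0, 0.004, 0],
  [0.001, 0, 0.004, 0],
])

```text
t: 25.42
tcp_pos: [0.5277, 0.1688, 0.1882]
tool_rot: [-0.441, 0.56, 0.449, 0.538]
force: [0.7, 0.2, -3.4]
finger_gap: 0.149
```

```bash
python3 -c "
from h import *
st()"
```

```text
q [ 0.112   0.5008  1.6321 -0.0088  1.0412 -1.246 ] sum-pi 0.03254306034735066 tcp [0.5277 0.1688 0.1882] xax [-0.0315 -0.0111 -0.9994] zang 78.0850845717849 zz -0.0174098800030138 F [ 0.7  0.2 -3.4] T [ 0.04 -0.05  0.05] gap 0.149 t 25.42
```

Support vanished after about 12.5 mm, so the feet are over the notches. Lowering.

>>> step_arm([
  [0.001, 0, 0.001, 0],
  [0.002, 0, 0.001, 0],
  [0.003, 0, 0.001, 0],
  [0.004, 0, 0.001, 0],
  [0.0045, 0, 0.001, 0],
  [0.0045, 0, 0.001, 0],
])

```text
t: 25.92
tcp_pos: [0.528, 0.1698, 0.1841]
tool_rot: [-0.441, 0.56, 0.449, 0.538]
force: [-1.5, -2.1, 4.1]
finger_gap: 0.154
```

```bash
python3 -c "
from h import *
st()"
```

```text
q [ 0.1136  0.5067  1.6348 -0.0085  1.0321 -1.2444] sum-pi 0.03214012693071844 tcp [0.528  0.1698 0.1841] xax [-0.0311 -0.0109 -0.9995] zang 78.07424336264928 zz -0.017071118847664102 F [-1.5 -2.1  4.1] T [0.08 0.29 0.02] gap 0.154 t 25.92
```

Dropped 5.2 mm and seated. A gentle push to confirm the stops.

>>> step_arm([
  [0, 0, 0.001, 0],
  [0, 0, 0.002, 0],
  [0, 0, 0.003, 0],
  [0, 0, 0.004, 0],
])

```text
t: 26.25
tcp_pos: [0.5285, 0.1718, 0.1846]
tool_rot: [-0.443, 0.561, 0.449, 0.537]
force: [-2.0, -9.3, 8.5]
finger_gap: 0.155
```

```bash
python3 -c "
from h import *
st()"
```

```text
q [ 0.1195  0.5083  1.6299 -0.0132  1.0371 -1.2374] sum-pi 0.033640639840436304 tcp [0.5285 0.1718 0.1846] xax [-0.032  -0.0153 -0.9994] zang 78.15690038059508 zz -0.021544473173234824 F [-2.  -9.3  8.5] T [-1.34  0.67  0.02] gap 0.155 t 26.25
```

The stops are met: 9 N resists. Relieve, open, and rise.

>>> step_arm([
  [0, 0, -0.001, 0],
  [0, 0, -0.001, 0],
])

```text
t: 26.42
tcp_pos: [0.5284, 0.1709, 0.1846]
tool_rot: [-0.443, 0.561, 0.448, 0.537]
force: [0.8, -1.5, 1.6]
finger_gap: 0.15
```

>>> step_arm([
  [0, 0, 0, 0],
  [0, 0, 0, 0],
  [0, 0, 0, 0],
  [0, 0, 0, 0],
  [0, 0, 0, 0],
  [0, 0, 0, 0],
], jaw=0.06)

```text
t: 26.92
tcp_pos: [0.5284, 0.171, 0.1845]
tool_rot: [-0.443, 0.561, 0.448, 0.537]
force: [-0.2, -0.6, 0.5]
finger_gap: 0.701
```

>>> step_arm([
  [-0.01, 0, 0, 0],
  [-0.025, 0, 0, 0],
  [-0.05, 0, 0, 0],
  [-0.08, 0, 0, 0],
  [-0.11, 0, 0, 0],
  [-0.14, 0, 0, 0],
  [-0.14, 0, 0, 0],
])

```text
t: 27.5
tcp_pos: [0.5366, 0.1737, 0.332]
tool_rot: [-0.445, 0.557, 0.446, 0.541]
force: [0.8, 0.1, 0.9]
finger_gap: 0.703
```

```bash
python3 -c "
from h import *
st();go(.42,-.2,.33,78)"
```

```text
q [ 0.1208  0.351   1.4422 -0.011   1.3669 -1.2405] sum-pi 0.018517813547101802 tcp [0.5366 0.1737 0.332 ] xax [-0.0171 -0.0129 -0.9998] zang 78.13840347127528 zz -0.016137764776337216 F [0.8 0.1 0.9] T [ 0.02 -0.04 -0.01] gap 0.703 t 27.5
-> [ 0.0088  0.0371 -0.3896] 0.002 | now [0.5366 0.1737 0.332 ] 78.1 t 27.5 F [0.8 0.1 0.9]
```

Move clear of the view and look.

>>> step_arm([
  [0, 0.005, -0.04, 0],
  [0, 0.01, -0.08, 0],
  [0, 0.015, -0.12, 0],
  [0, 0.02, -0.16, 0],
  [0, 0.025, -0.2, 0],
  [0, 0.03, -0.24, 0],
  [0, 0.035, -0.28, 0],
  [0, 0.035, -0.28, 0],
])

```text
t: 28.17
tcp_pos: [0.4431, -0.0991, 0.3377]
tool_rot: [-0.444, 0.559, 0.443, 0.542]
force: [0.6, 0.6, -0.3]
finger_gap: 0.703
```

```bash
python3 -c "
from h import *
i=optics.snapshot('side');s=optics.snapshot('top');cv2.imwrite('pics/m1.png',i[:,:,::-1]);cv2.imwrite('pics/m2.png',s[:,:,::-1])
crop(i,190,150,140,130,5,'pics/m3.png');crop(s,80,130,200,160,4,'pics/m4.png')"
```

```text
(no output)
```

View pics/m3.png

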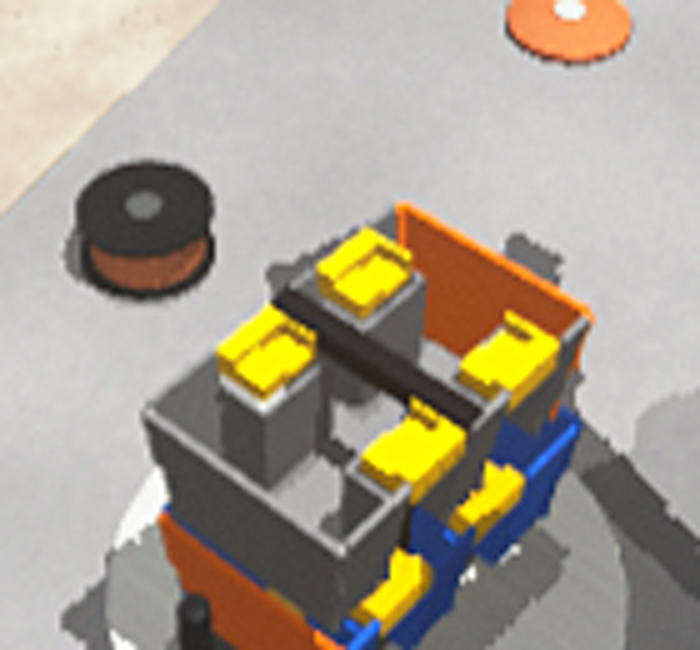

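View pics/m4.png

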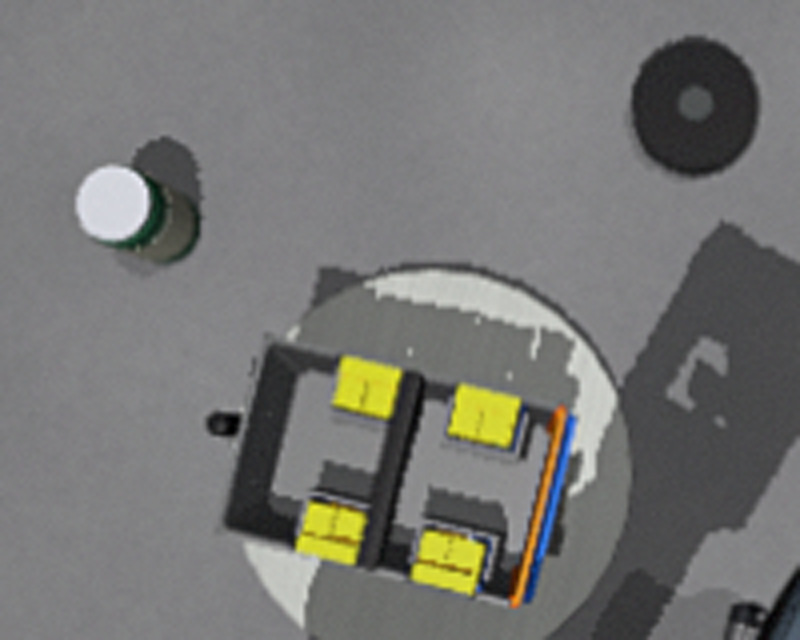

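View pics/m2.png

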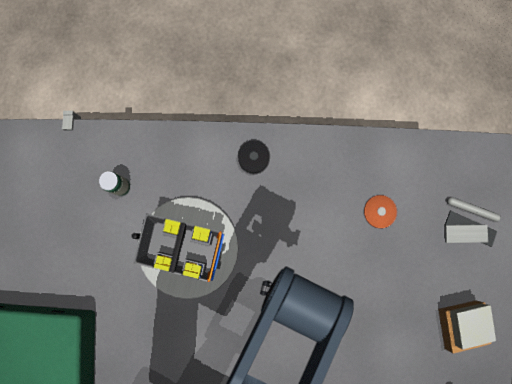

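```bash
python3 -c "
from h import *
f=lambda x0,y0,s:(lambda u,v:(x0+(u+.5)/s-.5,y0+(v+.5)/s-.5))
S=f(190,150,5);A=f(80,130,4)
P=[]
for a,b in(((148,412),(268,340)),((343,552),(228,528)),((402,205),(562,408)),((592,318),(517,603))):
    p,e=tri(S(*a),A(*b));P.append(p);print(p,round(e,4))
P=np.array(P);print(P.mean(0));d=P[2]+P[3]-P[0]-P[1];print(np.degrees(np.arctan2(d[1],d[0])))
import cv2
a=cv2.imread('pics/i3.png');b=cv2.imread('pics/m1.png')
crop(b[:,:,::-1],160,190,150,120,5,'pics/m5.png')
for n,(x,y) in dict(spool=(254,156),can=(108,181),flap=(380,211)).items():
    o=cv2.imread('pics/top0.png');m=cv2.imread('pics/m2.png');r=22
    print(n,cv2.phaseCorrelate(cv2.cvtColor(o[y-r:y+r,x-r:x+r],6).astype(np.float32),cv2.cvtColor(m[y-r:y+r,x-r:x+r],6).astype(np.float32)))
"
```

```text
[0.6042 0.2489 0.2032] 0.0009
[0.4902 0.2693 0.1987] 0.0014
[0.5683 0.0686 0.204 ] 0.0005
[0.4517 0.0919 0.202 ] 0.0003
[0.5286 0.1697 0.202 ]
-101.73998264872034
spool ((0.5554743197281731, 0.5006112968928491), 0.9752167933664204)
can ((0.4312541087740449, 0.4667231879162088), 0.9868338575480897)
flap ((0.47045474819215016, 0.5174226889070574), 0.9615396066359532)
```

View pics/m5.png

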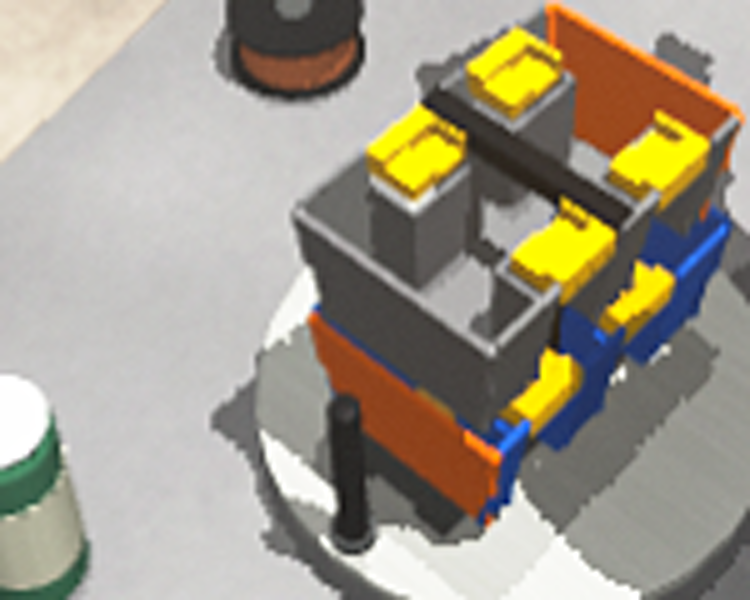

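```bash
python3 -c "
from h import *
f=lambda x0,y0,s:(lambda u,v:np.array((x0+(u+.5)/s-.5,y0+(v+.5)/s-.5)))
S=f(190,150,5);A=f(80,130,4);B=f(255,190,7);D=f(265,140,7)
from scipy.optimize import least_squares
L=np.array([[-.095,-.062,0],[-.095,.062,0],[.095,-.062,0],[.095,.062,0]])
def fit(ss,tt,order,x0):
    l=L[order]
    def r(p):
        M=R.from_euler('ZYX',p[3:6]).as_matrix();e=[]
        for q,a,b in zip(l,ss,tt):
            X=p[:3]+M@q; e+=list(proj('side',X)-a)+list(proj('top',X)-b)
        return np.array(e)
    s=least_squares(r,x0);print(s.x[:3],np.degrees(s.x[3:]),'rms',np.sqrt((s.fun**2).mean()))
fit([S(*a) for a in((148,412),(343,552),(402,205),(592,318))],[A(*b) for b in((268,340),(228,528),(562,408),(517,603))],[1,0,3,2],[.5286,.17,.2,-1.775,0,0])
fit([D(*a) for a in((112,360),(388,422),(213,122),(450,163))],[B(*b) for b in((107,255),(167,567),(588,172),(645,480))],[1,0,3,2],[.55,-.157,.09,-1.37,0,0])
"
```

```text
[0.5291 0.1689 0.2005] [-101.3593    0.8498   -0.8399] rms 1.3087306721950949
[ 0.5512 -0.1576  0.0894] [-78.4095   2.4708  -0.8447] rms 0.8383219804937345
```

```bash
python3 -c "
from station import manip,telemetry
print(manip.sign_off(), telemetry.sense()['t'])"
```

```text
the job is handed in; nothing more can be done
the job is handed in; nothing more can be done
```

The turntable is at its stop, and the grey bin sits released in the blue bin's lug notches, orange ends opposite. I handed the job in at about 28 s.

**What I did**
- I pushed the post anticlockwise until the table would not move under about 58 N on the fingers.
- I carried the grey bin over and set it on the shelves, with contact at a TCP height of 0.189 m.
- I slid it about 12.5 mm until the feet lost support, lowered it 5.2 mm into the notches, and felt the stops resist 9 N. Then I opened the jaws and moved clear.

**Last checks**
- **Position:** the grey bin's rim is at about 0.202 m against 0.205 m expected. It heads −101.7° and the blue bin +78°, so they are opposite.
- **Level:** the fitted tilt is under 1° on both axes. The same method read up to 2.5° with the bin on the bench, so level is only confirmed to about 2°. A foot still up on a shelf or guide wall would show about 4°.
- **Bystanders:** the spool, spray can and flap disc show no shift in the top view.

**What went wrong or disagreed**
- **Turn angle:** the post turned about 153°, not 180°. I take this to mean the table did not start at joint zero.
- **Hard contact:** during the push a finger jammed against the blue bin's orange end, peaking at about 80 N at the wrist.
- **Tool tilt:** that jam and the stop push tilted the tool by up to 13°. I straightened it against the joint limits near the base before grasping. Joints 3, 5 and 6 touched the edge of their ranges; joint 6 read −2.852 against a stated −2.85, and joint 3 read 2.443 against 2.44.

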